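# Clear the worn sanding blocks through the tipping skip

### The job

Put all the worn sanding blocks (cork grip on a dark red base) into the blue tipping skip while it stands upright, then turn its red turnbutton clear and push the skip right over so that they all drop into the grey bin. Ease the skip back upright without letting it slam, and turn the turnbutton fully back across its ear to secure it. Leave the new yellow block and everything else on the table where it is.

Things in the scene. Friction and masses are not known exactly. Their poses are not given: they have to be found in the camera images.
- block0_mid (a point): Worn sanding block: dark red base 95 x 54 x 14 mm with a cork grip ridge 85 x 24 x 22 mm along the middle of its top, 36 mm high in all, about 90 g. The point is its centre, half-way up (18 mm above its underside); its x runs along its length and its z up. There are three or four of these; an absent one reads None.
- block1_mid (a point): Worn sanding block: dark red base 95 x 54 x 14 mm with a cork grip ridge 85 x 24 x 22 mm along the middle of its top, 36 mm high in all, about 90 g. The point is its centre, half-way up (18 mm above its underside); its x runs along its length and its z up. There are three or four of these; an absent one reads None.
- block2_mid (a point): Worn sanding block: dark red base 95 x 54 x 14 mm with a cork grip ridge 85 x 24 x 22 mm along the middle of its top, 36 mm high in all, about 90 g. The point is its centre, half-way up (18 mm above its underside); its x runs along its length and its z up. There are three or four of these; an absent one reads None.
- block3_mid (a point): Worn sanding block: dark red base 95 x 54 x 14 mm with a cork grip ridge 85 x 24 x 22 mm along the middle of its top, 36 mm high in all, about 90 g. The point is its centre, half-way up (18 mm above its underside); its x runs along its length and its z up. There are three or four of these; an absent one reads None.
- newblock_mid (a point): The new sanding block, not waste: same shape and size as the worn ones but with a yellow ridge on a white base. Point and axes as for those. It stays.
- skip_hinge (a point): Middle of the skip's hinge line, fixed on the grey stand, 160 mm above the table. Its x runs along the hinge line, its y points horizontally towards the bin (the way the skip dumps), z up: the directions of the whole station, which stands fast but is placed and turned a little differently each time. The station's parts described here are given as (x, y, z) offsets from this point in these axes. The stand's cheeks reach 113 mm to either side along x.
- skip (a joint): Angle of the blue tipping skip about its hinge line: 0 upright against its rear stop, growing as it tips towards the bin, 1.4 fully tipped at its front stop. It works over centre: left alone it falls back to 0 below about 0.9 rad (a little more when loaded) and on to 1.4 beyond, lightly damped, so it slams if let go there. It takes about 5 N at its bar to start it, up to about 8 N when loaded.
- skip_bar (a point): Centre of the skip's black push bar: a round bar 14 mm thick, 130 mm long along the hinge direction, held by a thin arm 60 mm to either side of its centre, with free space above it; the top edge of the rear wall is 30 mm below the centre of the bar. Upright it is at (0, -100, 115) mm; it turns with the skip on an arc of 152 mm about the hinge line.
- skip_floor (a point): Middle of the skip's floor, on its upper face, moving with the skip. Upright it is at (0, -35, 10) mm with the station's directions. The skip is a scoop, 190 mm wide inside along x, floor 150 mm long along y and sloping 8 degrees down towards its rear; its rear wall stands 62 to 75 mm behind this point and is 85 mm high; its end walls are 60 mm high; the side towards the bin is open. The skip is 5 mm sheet, 1.2 kg.
- bin_in (a point): Centre of the inner floor of the grey collecting bin, fixed beside the stand on the dumping side, with the station's directions: 238 x 218 mm inside (along x, y), 85 mm high. This point is 153 mm along y from the hinge line.
- turnbutton (a joint): Angle of the red turnbutton about its upright axis on the post at the skip's far (+x) end: 0 fully across the skip's steel ear, where it holds the skip upright and it cannot be tipped; 1.57 (stop at 1.6) turned clear, pointing away from the bin. It grows counter-clockwise seen from above and stays where it is left (about 1.5 N at its pin moves it).
- button_pin (a point): Point in the turnbutton's upright round finger pin (16 mm thick; the point is 18 mm below its top and 24 mm above the red bar it stands on). It moves with the turnbutton on a circle of 47 mm about button_axis; at 0 it is 47 mm towards -x of the station from there.
- button_axis (a point): Point on the turnbutton's upright axis, at the same height as button_pin. It is at (168, -75, 63) mm.
- cup: Clear plastic mixing cup, 80 mm wide, 100 mm high; origin at the centre of its underside. Leave alone.
- jar: Glass jar, 70 mm wide, 90 mm high; origin at the centre of its underside. Leave alone.
- tin: Paint tin with a green band, 90 mm wide, 110 mm high; origin at the centre of its underside. Leave alone.
- tile: Burgundy sample tile, 160 x 120 x 10 mm, lying flat; origin at the centre of its underside. Leave alone.
There are look-alikes about, which are no part of the job. What is shaped like the part that bears block3_mid but pink or turquoise is not meant. Leave any turquoise look-alike of the part that bears block0_mid alone.

How it is judged (in metres and radians):
On the way, in this order (a step that is already met when the one before it is completed fails the run):
1. all the worn blocks lie in the upright skip (x of block0_mid in the frame of skip_floor between -0.1 and 0.1 m and y of block0_mid in the frame of skip_floor between -0.075 and 0.08 m and z of block0_mid in the frame of skip_floor between 0 and 0.11 m and x of block1_mid in the frame of skip_floor between -0.1 and 0.1 m and y of block1_mid in the frame of skip_floor between -0.075 and 0.08 m and z of block1_mid in the frame of skip_floor between 0 and 0.11 m and x of block2_mid in the frame of skip_floor between -0.1 and 0.1 m and y of block2_mid in the frame of skip_floor between -0.075 and 0.08 m and z of block2_mid in the frame of skip_floor between 0 and 0.11 m and x of block3_mid in the frame of skip_floor between -0.1 and 0.1 m and y of block3_mid in the frame of skip_floor between -0.075 and 0.08 m and z of block3_mid in the frame of skip_floor between 0 and 0.11 m and value of joint skip below 0.1 rad), for 0.3 s.
2. the skip is tipped right over and all the worn blocks have dropped into the bin (x of block0_mid in the frame of bin_in between -0.12 and 0.12 m and y of block0_mid in the frame of bin_in between -0.11 and 0.11 m and z of block0_mid in the frame of bin_in between 0 and 0.1 m and x of block1_mid in the frame of bin_in between -0.12 and 0.12 m and y of block1_mid in the frame of bin_in between -0.11 and 0.11 m and z of block1_mid in the frame of bin_in between 0 and 0.1 m and x of block2_mid in the frame of bin_in between -0.12 and 0.12 m and y of block2_mid in the frame of bin_in between -0.11 and 0.11 m and z of block2_mid in the frame of bin_in between 0 and 0.1 m and x of block3_mid in the frame of bin_in between -0.12 and 0.12 m and y of block3_mid in the frame of bin_in between -0.11 and 0.11 m and z of block3_mid in the frame of bin_in between 0 and 0.1 m and value of joint skip above 1.2 rad), for 0.2 s.
3. the skip is back upright (value of joint skip below 0.06 rad), for 0.3 s.
At the end, for the whole second after the job is handed in: All the worn blocks lie in the bin (centres within its walls and less than 100 mm above its floor), the skip stands upright (within 0.06 rad) and at rest, and the turnbutton is back across the ear (below 0.2 rad) (x of block0_mid in the frame of bin_in between -0.12 and 0.12 m and y of block0_mid in the frame of bin_in between -0.11 and 0.11 m and z of block0_mid in the frame of bin_in between 0 and 0.1 m and x of block1_mid in the frame of bin_in between -0.12 and 0.12 m and y of block1_mid in the frame of bin_in between -0.11 and 0.11 m and z of block1_mid in the frame of bin_in between 0 and 0.1 m and x of block2_mid in the frame of bin_in between -0.12 and 0.12 m and y of block2_mid in the frame of bin_in between -0.11 and 0.11 m and z of block2_mid in the frame of bin_in between 0 and 0.1 m and x of block3_mid in the frame of bin_in between -0.12 and 0.12 m and y of block3_mid in the frame of bin_in between -0.11 and 0.11 m and z of block3_mid in the frame of bin_in between 0 and 0.1 m and value of joint skip below 0.06 rad and value of joint turnbutton below 0.2 rad and velocity of joint skip between -0.05 and 0.05 rad/s); the robot touches nothing.
It fails at once if the skip falls back hard towards upright (faster than 1.5 rad/s in its last 0.4 rad) (value of joint skip below 0.4 rad and velocity of joint skip below -1.5 rad/s).
It fails at once if the new block or another bystander is moved by more than 50 mm (distance of any of newblock_mid, cup, jar, tin, tile from where it was at the start of the episode above 0.05 m).
Of block0, block1, block2, block3 only 3 to 4 are there at a start; the rules pass over those that are not, and their reading is None.
At some moment in a run one of block0, block1, block2, block3 may be knocked a few centimetres aside while the robot is not near it.
It also fails if it takes over 192 s, if anything falls off the work surface, if the arm or the gripper's body presses on something with over 40 N, if the wrist force passes 120 N, or if a joint passes its speed limit or range.

### The arm

A 6-joint arm with a two-finger parallel gripper is mounted at the origin on the work surface. World frame = base frame: x ahead of the robot, y to its left, z up, the work surface at z = 0. Lengths are in m, angles in degrees, forces in N, time in s.
With the tool pointing down it reaches from about 0.4 to 0.825 m from the base axis. Payload 7 kg.
Tool frame: the origin (TCP) lies at the very end of the fingers, on their centre line; the grasp point (between the pads) lies hold_point_z behind it (hold_point_z is the distance from the TCP to the grasp point, in m); z points along the fingers, y is the direction in which the jaws open and shut (so a half turn about z gives the same grasp; the last joint's range is limited). The gripper opens to 88 mm and grips with 3 to 60 N. Pads are 19 mm wide; open, the fingers measure 130 mm over their backs; the gripper's body (78 mm by 193 mm) begins 47 mm behind the grasp point.
Start: joints at [16.507, 20.546, 0.682, 0, -70.136, -16.507], TCP at [0.675, -0, 0.191] pointing down, gripper open.
Joint ranges: [-176.03, 176.03], [-82.01, 121.73], [-58.28, 71.71], [-173.87, 95.51], [-174.79, -0.11], [-173.66, 173.66]. Speed limits (degrees/s): [136.94, 136.94, 172.46, 180, 180, 180].

### API

Orientations are given as [roll, pitch, yaw] about the fixed x, y, z axes, in that order (R = Rz(yaw) Ry(pitch) Rx(roll)).
In Python, from plant import get_obs, snapshot, close_job, hold_point_z gives the robot as it stands. The module is installed in compiled form; this text tells all that it offers.
- The arm moves only by the tool jog_arm, never from a script. Its argument "commands" is a list of rows, each a list of 4 numbers: the shift along the world's x, y, z in mm, then the turn about the world's z in degrees. In form: [[x, y, z, turn], ...]. A call has exactly 10 rows; each row shifts and turns the commanded pose from where the row before left it; what a row does not reach is not made up. A row lasts 1/12 s, in which the tool goes at most 41.7 mm and 7.16 degrees, less where a joint would pass 70% of its speed; a pose out of reach is approached as far as the arm can. A call is refused whole if a number of a shift passes 41.7 or a number of a turn 7.16, either way. A call with a gripper value outside its range is refused whole. "fingers" is the finger opening in mm, from 0 to 87.6, set as the call begins (left out, the last holds). The fingers move at their own pace and stop on an object; the grip force is fixed at half the most. Time passes only in rows, so rows that do not move let the fingers close, or fill a call up. It gives the time, the measured TCP pose, the force and the opening at its end, in the units of the state.
- get_obs(): the state, without advancing time (a new reading comes with each control period).
- snapshot(name): name is "scene" or "side" or "wrist"; returns a dict with "image" (384x512x3 uint8, red, green, blue), "fov_y" (degrees; the focal length in pixels is half the picture's height over the tangent of half this angle, whatever the lens; pixels are square), "cx", "cy" (the principal point, pixels), "rvec" (rotation vector, rad) and "tvec" (3), from world to camera coordinates, as OpenCV has them; the wrist camera has in their place "mount" (4x4, takes a point from camera to tool coordinates, whose origin is the TCP and whose axes are the flange's). Camera axes: x right, y down, z forward; pixel columns grow to the right and rows downward; lengths in m; the calibration is good to about 2 mm. A picture is of the moment at which its call begins: read the wrist's pose just before it. There is no depth.
- close_job(): hands the job in, once; it reports no verdict.
The state is a dict: "clock": time; "joint_pos": joint angles; "qvel": joint speeds; "tau": joint torques, N m; "tool_pos": TCP position; "orientation": TCP orientation; "force": force on the tool from outside, world axes, zero at the start; "moment": the same for the moment, N m; "opening": finger opening in m.
Only numpy, scipy, OpenCV 4.12 (cv2) and the standard library are available. Lean on these libraries where they do the work, as an engineer would, in place of code of your own. Each camera call takes 0.05 s, during which the arm holds its last target.

## Working session

There is one attempt and no reset: what is moved stays moved. The work goes in short steps, Python scripts to look and compute and a tool call to move; the robot and the scene stay as the last step left them, time stands still between calls to the robot, and variables do not carry over. Pictures are saved under pics/ and viewed, and the job is handed in when it is done.

Besides the shell and the picture viewer there is one more tool, called after "Call:" as name(argument=value, ...), one argument or row to a line, values as JSON. jog_arm: Moves the arm, as the interface text tells. Its arguments: {"type":"object","properties":{"commands":{"type":"array","items":{"type":"array","items":{"type":"number"}}},"fingers":{"type":"number"}},"required":["commands"]}

```bash
mkdir -p pics
cat > h.py <<'E'
import numpy as np, cv2, json
from plant import get_obs, snapshot, close_job, hold_point_z
from scipy.spatial.transform import Rotation as Ro
def snap(name,fn):
    o=get_obs(); s=snapshot(name); cv2.imwrite('pics/'+fn,s['image'][:,:,::-1]); 
    d={k:(np.asarray(v).tolist()) for k,v in s.items() if k!='image'}; d['obs']={k:np.asarray(v).tolist() for k,v in o.items()}
    json.dump(d,open('pics/'+fn[:-4]+'.json','w')); return s
def cam(fn):
    d=json.load(open('pics/'+fn+'.json')); f=192/np.tan(np.radians(d['fov_y'])/2)
    if 'rvec' in d:
        R=cv2.Rodrigues(np.array(d['rvec'],float))[0]; t=np.array(d['tvec'],float).ravel()
    else:
        M=np.array(d['mount']); o=d['obs']; T=np.eye(4); T[:3,:3]=Ro.from_euler('xyz',o['orientation'],degrees=True).as_matrix(); T[:3,3]=o['tool_pos']
        W=np.linalg.inv(T@M); R=W[:3,:3]; t=W[:3,3]
    return f,d['cx'],d['cy'],R,t
def ray(fn,u,v,z):
    f,cx,cy,R,t=cam(fn); c=-R.T@t; d=R.T@np.array([(u-cx)/f,(v-cy)/f,1]); return c+d*(z-c[2])/d[2]
def proj(fn,P):
    f,cx,cy,R,t=cam(fn); p=R@np.asarray(P,float)+t; return np.array([f*p[0]/p[2]+cx,f*p[1]/p[2]+cy])
def big(fn,x0,y0,x1,y1,out,k=None):
    im=cv2.imread('pics/'+fn+'.png')[y0:y1,x0:x1]; k=k or min(800/(x1-x0),600/(y1-y0)); cv2.imwrite('pics/'+out,cv2.resize(im,None,fx=k,fy=k,interpolation=cv2.INTER_CUBIC))
E
python3 - <<'E'
from h import *
for n in('scene','side','wrist'):
    snap(n,n+'0.png'); f,cx,cy,R,t=cam(n+'0'); print(n,f,cx,cy,-R.T@t)
    big(n+'0',0,0,512,384,n+'0b.png')
print(get_obs(),hold_point_z)
E
```

```text
scene 395.4287056181078 253.27668628349787 187.41685426491625 [ 1.0063268  -0.94281866  1.12515505]
side 450.7737709077307 263.89099912314146 189.8738673093808 [-0.11636868 -1.36006112  1.07956311]
wrist 320.3259453142595 254.92078470599938 191.9277512878169 [ 0.6748645  -0.08515281  0.38455059]
{'clock': 0.15, 'joint_pos': array([ 1.65067645e+01,  2.05835540e+01,  6.45627512e-01, -1.31042634e-02,
       -7.01359475e+01, -1.65067033e+01]), 'qvel': array([-0.0444969 , -0.15588726,  0.1067628 ,  0.13881673, -0.08966898,
        0.00095046]), 'tau': array([ 1.39394037e-04, -5.83274567e+01,  2.93289685e+01,  7.00122759e+00,
        8.75052094e-03, -9.76538854e-05]), 'tool_pos': array([ 6.74585191e-01, -4.38315121e-05,  1.89823789e-01]), 'orientation': array([ 1.79925670e+02, -9.17863241e-03, -9.00043935e+01]), 'force': array([0.17314701, 0.08049577, 0.18787868]), 'moment': array([ 0.00682174,  0.01293237, -0.01411011]), 'opening': 0.08767937079889171} 0.0188
```

View pics/scene0b.png

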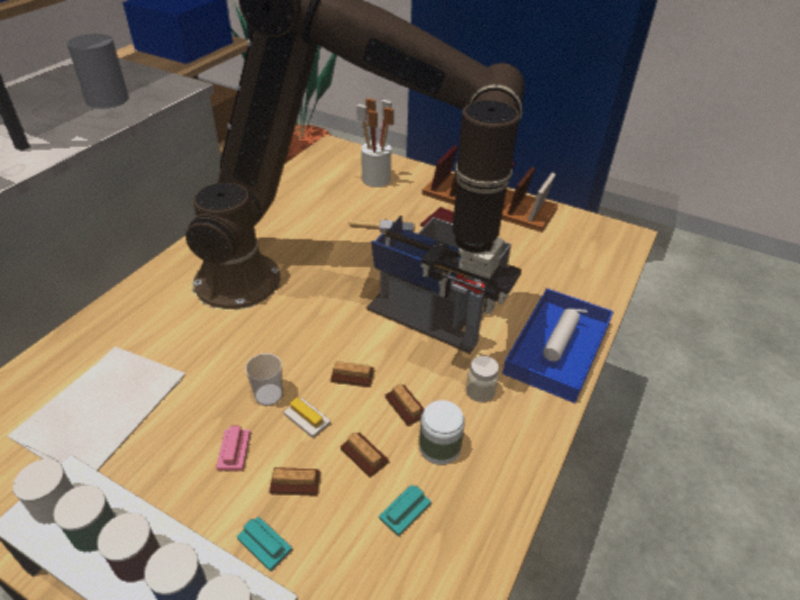

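View pics/side0b.png

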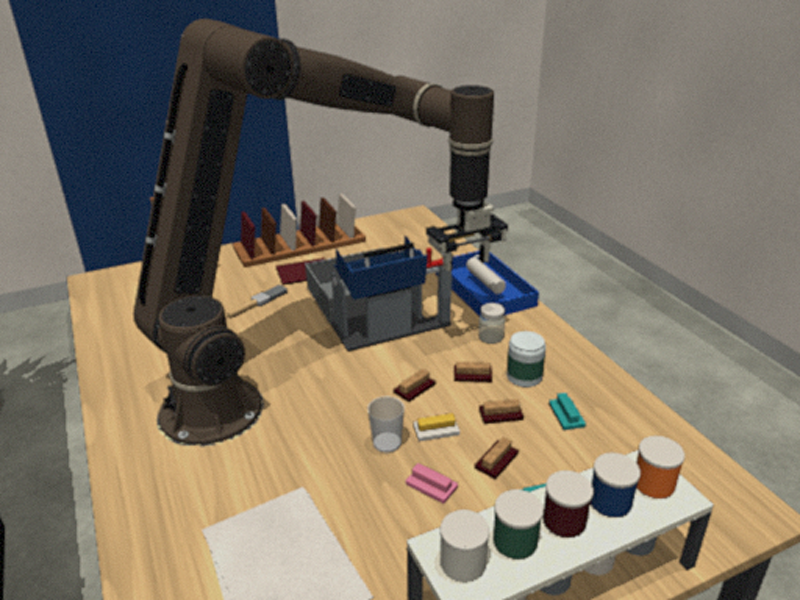

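View pics/wrist0b.png

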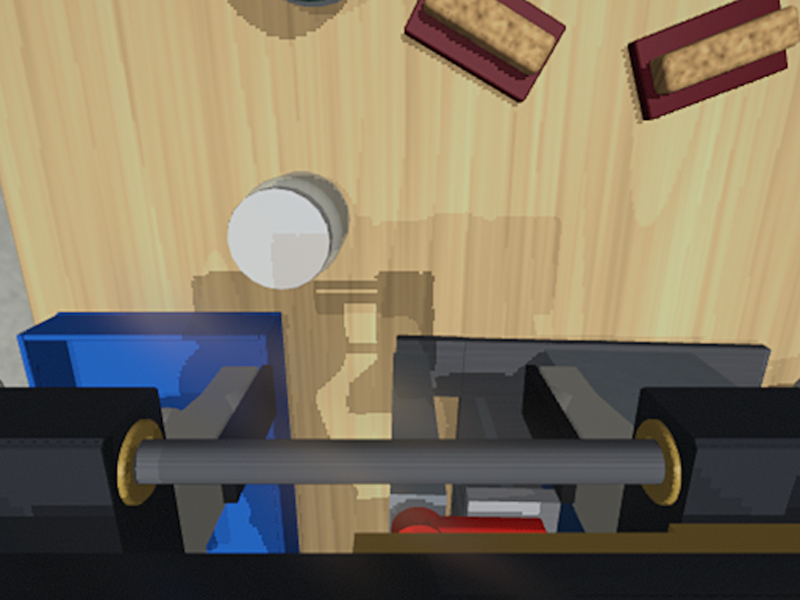

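Four cork-on-dark-red blocks are visible at enlarged scene px (352,373), (405,403), (364,453) and (295,481). The yellow block at (307,415) and the pink and turquoise ones at (234,448), (405,509), (264,543) stay. The station stands behind them: skip (410,255), with the red turnbutton at its +x end. I'm moving the arm off the station for overhead views.

Call:
jog_arm(
  commands=[
    [-5, -15, 25, 0],
    [-5, -15, 25, 0],
    [-5, -15, 25, 0],
    [-5, -15, 25, 0],
    [-5, -15, 25, 0],
    [-5, -15, 25, 0],
    [-5, -15, 25, 0],
    [-5, -15, 0, 0],
    [-5, -15, 0, 0],
    [-5, -15, 0, 0],
  ],
)

```text
clock: 0.98
tool_pos: [0.6243, -0.1507, 0.3647]
orientation: [179.9, 0.0, -90.0]
force: [0.3, 0.2, -0.2]
opening: 0.0874
```

Run:
```python
from h import *
for n in('scene','side','wrist'):
    snap(n,n+'1.png'); big(n+'1',0,0,512,384,n+'1b.png')
print(get_obs()['tool_pos'])
```

```text
[ 0.62410274 -0.1511714   0.36425257]
```

View pics/wrist1b.png

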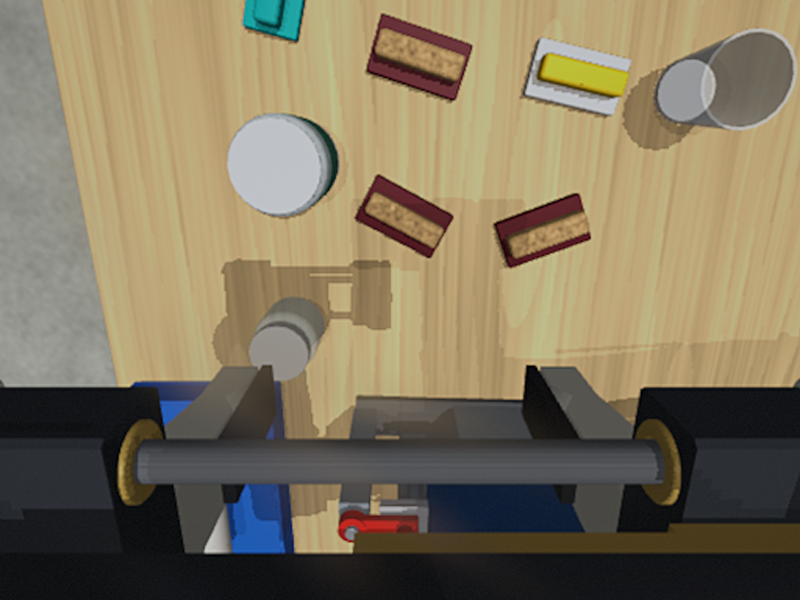

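View pics/scene1b.png

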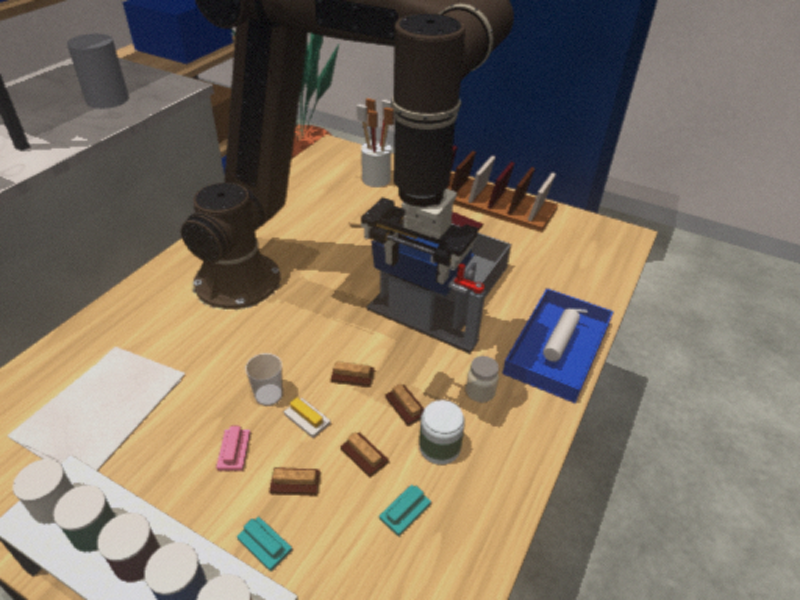

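Run:
```python
from h import *
k=.64
for n,u,v in(('red base mid',418,57),('b',404,217),('c',543,230)):
    print(n,ray('wrist1',u*k,v*k,.014))
for n,u,v in(('far',295,481),('b',352,373),('c',405,403),('d',364,453),('yel',307,415),('btn',468,284),('skipL',378,245)):
    print(n,ray('scene1',u*k,v*k,.02),ray('scene1',u*k,v*k,.22))
print('btn',ray('wrist1',351*k,525*k,.2), 'yel', ray('wrist1',583*k,75*k,.02),ray('wrist1',400*k,525*k,.2))
```

```text
red base mid [ 0.6039286  -0.31104522  0.014     ]
b [ 0.61733299 -0.15312125  0.014     ]
c [ 0.4648877  -0.13875141  0.014     ]
far [ 0.5220204  -0.43981115  0.02      ] [ 0.60966537 -0.53084046  0.22      ]
b [ 0.46953281 -0.14204652  0.02      ] [ 0.56667646 -0.28696232  0.22      ]
c [ 0.61948661 -0.15756491  0.02      ] [ 0.68949311 -0.29967234  0.22      ]
d [ 0.60768682 -0.31535242  0.02      ] [ 0.67982873 -0.42890503  0.22      ]
yel [ 0.44861483 -0.29437565  0.02      ] [ 0.54954401 -0.41172444  0.22      ]
btn [0.57410116 0.2905594  0.02      ] [0.65232107 0.06735487 0.22      ]
skipL [0.27172095 0.31749064 0.02      ] [0.40466263 0.08941236 0.22      ]
btn [0.66581809 0.09050882 0.2       ] yel [ 0.44087835 -0.29398128  0.02      ] [0.62241071 0.09058532 0.2       ]
```

Call:
jog_arm(
  commands=[
    [0, 38, 0, 0],
    [0, 38, 0, 0],
    [0, 38, 0, 0],
    [0, 38, 0, 0],
    [0, 38, 0, 0],
    [0, 38, 0, 0],
    [0, 38, 0, 0],
    [0, 38, 0, 0],
    [0, 38, 0, 0],
    [0, 38, 0, 0],
  ],
)

```text
clock: 1.97
tool_pos: [0.6242, 0.2323, 0.3645]
orientation: [179.9, -0.0, -90.0]
force: [1.6, -0.3, 0.8]
opening: 0.0875
```

Run:
```python
from h import *
for n in('scene','side','wrist'):
    snap(n,n+'2.png')
big('wrist2',0,0,512,384,'wrist2b.png')
big('scene2',190,100,390,250,'scene2b.png')
big('side2',190,130,350,250,'side2b.png')
print(get_obs()['tool_pos'])
```

```text
[0.62415815 0.23330311 0.363066  ]
```

View pics/wrist2b.png

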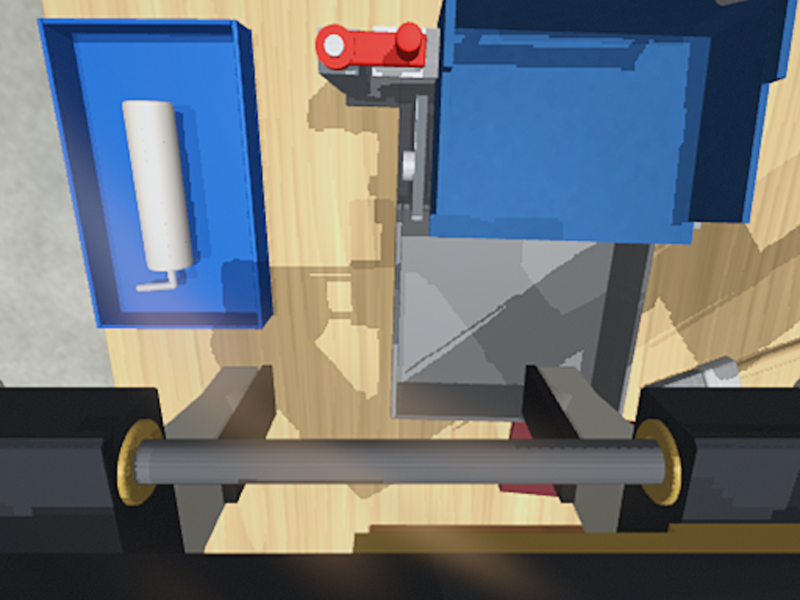

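View pics/scene2b.png

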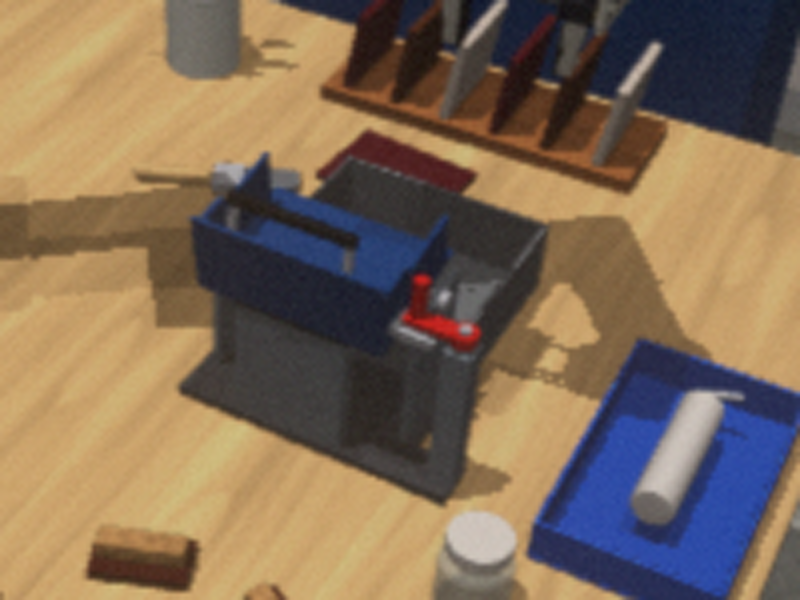

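View pics/side2b.png

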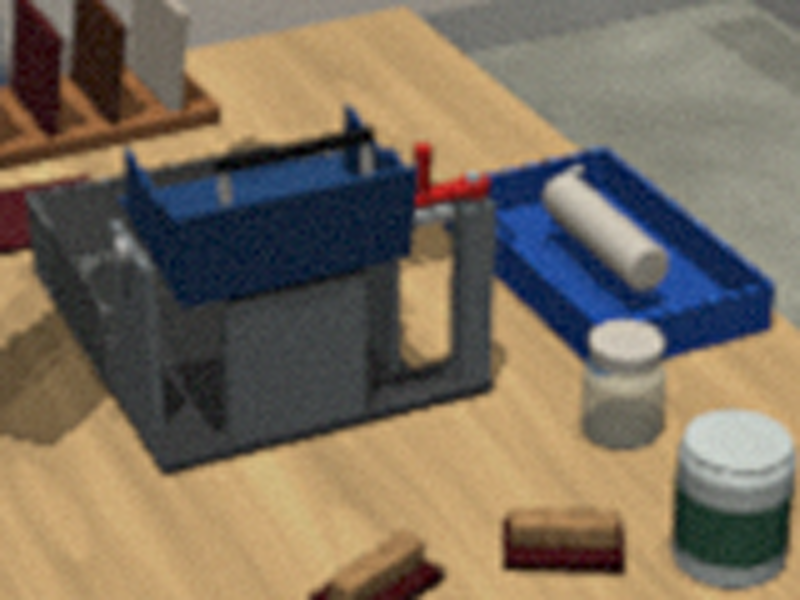

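```bash
cat > st.py <<'E'
from h import *
from scipy.optimize import least_squares
O=[]
def w(u,v):return u*.64,v*.64
def sc(u,v):return 190+u/4,100+v/4
def sd(u,v):return 190+u/5,130+v/5
O=[('wrist2',w(409,36),(121,-75,81)),('wrist2',w(334,44),(168,-75,44)),
('scene2',sc(228,198),(-65,-100,115)),('scene2',sc(356,240),(65,-100,115)),('scene2',sc(421,280),(121,-75,81)),('scene2',sc(467,330),(168,-75,44)),
('side2',sd(218,166),(-65,-100,115)),('side2',sd(372,133),(65,-100,115)),('side2',sd(424,147),(121,-75,81)),('side2',sd(474,183),(168,-75,44))]
def S(p,q):
    c,s=np.cos(p[2]),np.sin(p[2]); q=np.array(q)/1000.
    return np.array([p[0]+c*q[0]-s*q[1],p[1]+s*q[0]+c*q[1],.16+q[2]])
if __name__=='__main__':
    fun=lambda p:np.concatenate([proj(n,S(p,q))-np.array(uv) for n,uv,q in O])
    r=least_squares(fun,[.53,.17,0],loss='soft_l1'); print(r.x,np.degrees(r.x[2])); print(fun(r.x).reshape(-1,2).round(1))
    np.save('st.npy',r.x)
    for n,q in(('bar',(0,-100,115)),('floor',(0,-35,10)),('pin',(121,-75,63)),('axis',(168,-75,63)),('bin',(0,153,-150))): print(n,S(r.x,q).round(4))
E
python3 st.py
```

```text
[ 0.49985259  0.17472907 -0.02738129] -1.5688322984853715
[[-0.1 -0.1]
 [-0.2  0.1]
 [-0.3 -0.6]
 [-0.8  0.5]
 [-0.4 -0.4]
 [-1.1 -0.5]
 [ 0.1 -0.5]
 [ 0.3 -0.3]
 [ 0.1 -0.7]
 [ 0.3 -2.1]]
bar [0.4971 0.0748 0.275 ]
floor [0.4989 0.1397 0.17  ]
pin [0.6188 0.0964 0.223 ]
axis [0.6657 0.0952 0.223 ]
bin [0.504  0.3277 0.01  ]
```

Call:
jog_arm(
  commands=[
    [-7, -37, 4, 0],
    [-7, -37, 4, 0],
    [-7, -37, 4, 0],
    [-7, -37, 4, 0],
    [-7, -37, 4, 0],
    [-7, -37, 4, 0],
    [-7, -37, 4, 0],
    [-7, -37, 4, 0],
    [-7, -37, 4, 0],
    [-7, -37, 4, 0],
  ],
)

```text
clock: 2.95
tool_pos: [0.5537, -0.1421, 0.4055]
orientation: [180.0, 0.0, -90.0]
force: [1.8, -0.5, 0.1]
opening: 0.0879
```

```bash
cat > det.py <<'E'
from h import *
def det(fn,show=None):
    im=cv2.imread('pics/'+fn+'.png'); hsv=cv2.cvtColor(im,cv2.COLOR_BGR2HSV); H,S,V=[c.astype(int) for c in cv2.split(hsv)]
    b,g,r=[c.astype(int) for c in cv2.split(im)]
    m=((r>g*1.7)&(r>b*1.4)&(r>35)&(r<140)).astype(np.uint8)
    m=cv2.morphologyEx(m,cv2.MORPH_OPEN,np.ones((2,2)))
    m2=cv2.dilate(m,np.ones((13,13)))
    n,l,st,c=cv2.connectedComponentsWithStats(m2)
    out=[]
    vis=im.copy()
    for i in range(1,n):
        pts=np.argwhere((l==i)&(m>0))[:,::-1].astype(np.float32)
        if len(pts)<60: continue
        W=np.array([ray(fn,u,v,.010)[:2] for u,v in pts],np.float32)
        (cx,cy),(w,h),a=cv2.minAreaRect(W)
        if w<h: a+=90; w,h=h,w
        a=(a+90)%180-90
        out.append((cx,cy,w,h,a,len(pts)))
        p=proj(fn,[cx,cy,.01]); print('c %.3f %.3f size %.3f %.3f ang %.1f n %d px %s'%(cx,cy,w,h,a,len(pts),p.round()))
        bx=cv2.boxPoints(((cx,cy),(w,h),a)); q=np.array([proj(fn,[x,y,.01]) for x,y in bx]); cv2.polylines(vis,[q.astype(int)],True,(0,255,0),1)
    if show: cv2.imwrite('pics/'+show,cv2.resize(vis,(800,600),interpolation=cv2.INTER_CUBIC))
    return out
E
python3 - <<'E'
from det import *
snap('wrist','wrist3.png'); print(get_obs()['tool_pos']); det('wrist3','wrist3v.png')
E
```

```text
[ 0.55259276 -0.14731764  0.40672985]
c 0.602 -0.309 size 0.094 0.053 ang -17.2 n 1020 px [227.  35.]
c 0.616 -0.151 size 0.093 0.054 ang -28.2 n 761 px [221. 131.]
c 0.462 -0.135 size 0.094 0.054 ang 20.8 n 732 px [305. 139.]
c 0.651 0.270 size 0.060 0.024 ang 81.1 n 214 px [212. 321.]
```

View pics/wrist3v.png

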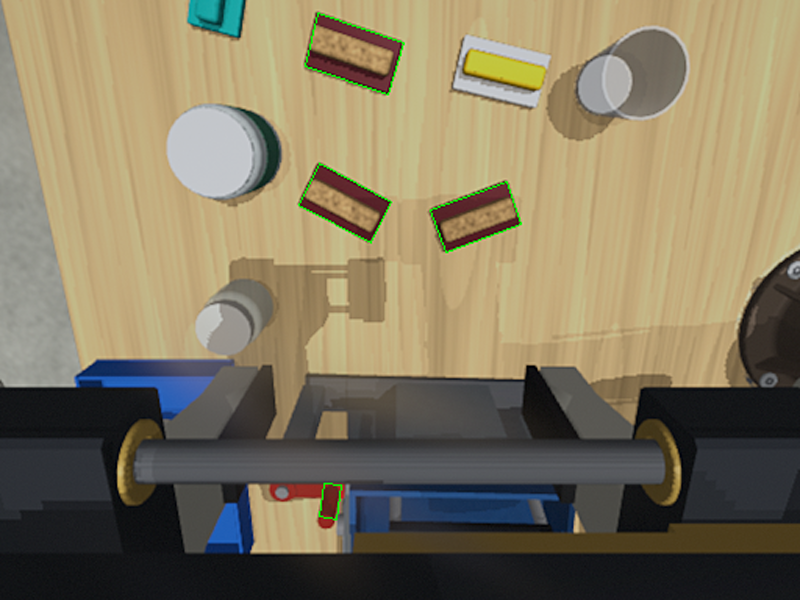

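Run:
```python
from det import *
k=.64
print('tin',ray('wrist3',211*k,150*k,.11),'cupbase',ray('wrist3',605*k,84*k,.003),'jar top',ray('wrist3',224*k,328*k,.09))
f=lambda c,a:None
obj={'tin':(ray('wrist3',211*k,150*k,.11)[:2],.045),'cup':(ray('wrist3',605*k,84*k,.003)[:2],.04),'jar':(ray('wrist3',224*k,328*k,.09)[:2],.035)}
for n,c,a in(('C',(.462,-.135),20.8),('B',(.616,-.151),-28.2),('D',(.602,-.309),-17.2)):
    a=np.radians(a); L=np.array([np.cos(a),np.sin(a)]); J=np.array([-L[1],L[0]])
    for o,(p,r) in obj.items():
        d=p-np.array(c); x=max(abs(d@L)-.039,0); y=max(abs(d@J)-.0965,0); print(n,o,'clear %.3f'%(np.hypot(x,y)-r))
o=get_obs(); print(o['joint_pos'],o['tool_pos'])
```

```text
tin [ 0.73010223 -0.21429554  0.11      ] cupbase [ 0.3269997  -0.28140526  0.003     ] jar top [ 0.74469441 -0.02721936  0.09      ]
C tin clear 0.152
C cup clear 0.099
C jar clear 0.229
B tin clear 0.046
B cup clear 0.179
B jar clear 0.040
D tin clear 0.019
D cup clear 0.192
D jar clear 0.180
[  4.76199768   7.2178427   10.2753562    0.12251679 -93.06430019
  -4.93216581] [ 0.55259276 -0.14731764  0.40672985]
```

Call:
jog_arm(
  commands=[
    [-9, 1, -30, -6.9],
    [-9, 1, -30, -6.9],
    [-9, 1, -30, -6.9],
    [-9, 1, -30, -6.9],
    [-9, 1, -30, -6.9],
    [-9, 1, -30, -6.9],
    [-9, 1, -30, -6.9],
    [-9, 1, -30, -6.9],
    [-9, 1, -30, -6.9],
    [-9, 1, -30, -6.9],
  ],
  fingers=60,
)

```text
clock: 3.83
tool_pos: [0.4637, -0.1304, 0.1042]
orientation: [-180.0, 0.0, -159.4]
force: [1.3, -0.1, -0.5]
opening: 0.0601
```

Run:
```python
from det import *
snap('wrist','wrist4.png'); o=get_obs(); print(o['tool_pos'],o['orientation'],o['opening']); big('wrist4',0,0,512,384,'wrist4b.png')
```

```text
[ 0.45809593 -0.12998999  0.0984095 ] [ 179.74644109   -0.4669622  -160.01414421] 0.060111263089994524
```

View pics/wrist4b.png

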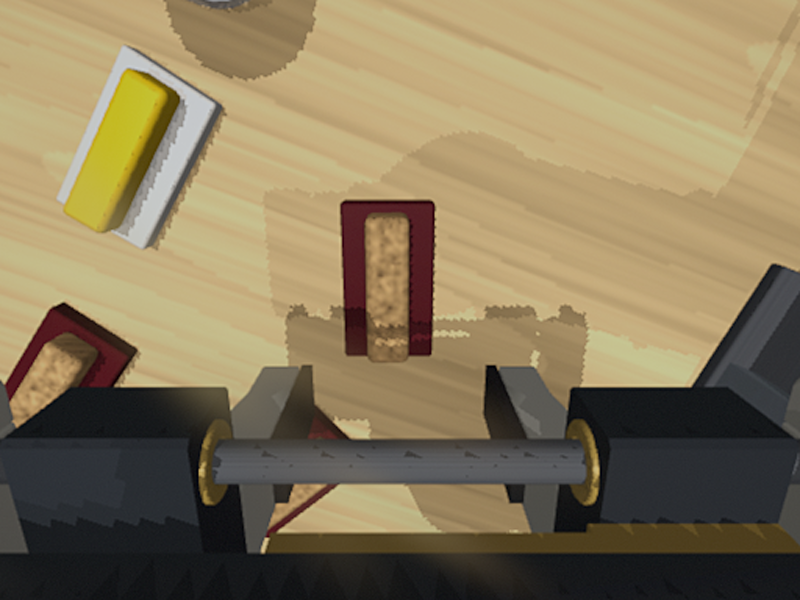

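Run:
```python
from det import *
o=json.load(open('pics/wrist4.json')); print(np.array(o['mount']).round(3)); tp=np.array(o['obs']['tool_pos']); print(o['obs']['clock'])
print('tcp px',proj('wrist4',tp)/.64, proj('wrist4',[tp[0],tp[1],.036])/.64)
det('wrist4')
for n,u,v in(('blk',388,285),('under',310,470),('yel',120,150)): print(n,ray('wrist4',u*.64,v*.64,.03))
```

```text
[[ 0.001 -0.95  -0.312  0.085]
 [ 1.     0.001  0.001 -0.   ]
 [-0.001 -0.312  0.95  -0.195]
 [ 0.     0.     0.     1.   ]]
3.8333
tcp px [398.61843495 346.78309335] [398.47074721 297.22992595]
c 0.465 -0.136 size 0.095 0.053 ang 20.8 n 3024 px [249. 181.]
c 0.594 -0.307 size 0.080 0.054 ang -17.3 n 1447 px [ 43. 239.]
c 0.576 -0.140 size 0.018 0.012 ang -75.4 n 91 px [208. 276.]
c 0.645 -0.137 size 0.064 0.004 ang -27.5 n 164 px [191. 328.]
blk [ 0.46088152 -0.13776324  0.03      ]
under [ 0.59356915 -0.1415728   0.03      ]
yel [ 0.44167434 -0.29200442  0.03      ]
```

Call:
jog_arm(
  commands=[
    [3, -3, -12, 0],
    [3, -3, -12, 0],
    [0, 0, -12, 0],
    [0, 0, -12, 0],
    [0, 0, -12, 0],
    [0, 0, -10, 0],
    [0, 0, -6, 0],
    [0, 0, -3, 0],
    [0, 0, 0, 0],
    [0, 0, 0, 0],
  ],
)

```text
clock: 4.72
tool_pos: [0.4713, -0.1361, 0.027]
orientation: [-180.0, 0.0, -159.0]
force: [0.4, -0.1, -0.7]
opening: 0.06
```

Call:
jog_arm(
  commands=[
    [0, 0, 0, 0],
    [0, 0, 0, 0],
    [0, 0, 0, 0],
    [0, 0, 0, 0],
    [0, 0, 0, 0],
    [0, 0, 0, 0],
    [0, 0, 0, 0],
    [0, 0, 0, 0],
    [0, 0, 0, 0],
    [0, 0, 0, 0],
  ],
  fingers=5,
)

```text
clock: 5.55
tool_pos: [0.471, -0.136, 0.0265]
orientation: [180.0, -0.0, -159.0]
force: [0.2, -0.4, -0.5]
opening: 0.0057
```

Run:
```python
from det import *
snap('wrist','wrist5.png'); o=get_obs(); print(o['tool_pos'],o['orientation'],o['opening']); big('wrist5',0,0,512,384,'wrist5b.png'); snap('side','side5.png'); big('side5',200,180,360,300,'side5b.png')
```

```text
[ 0.47095969 -0.13603173  0.02653733] [ 1.79998482e+02 -3.84088914e-03 -1.59001942e+02] 0.00579228217962533
```

View pics/wrist5b.png

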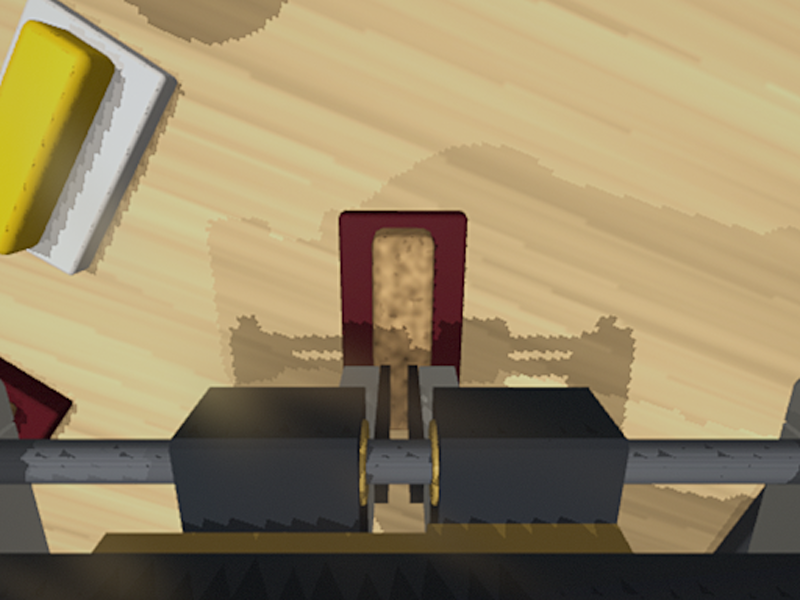

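View pics/side5b.png

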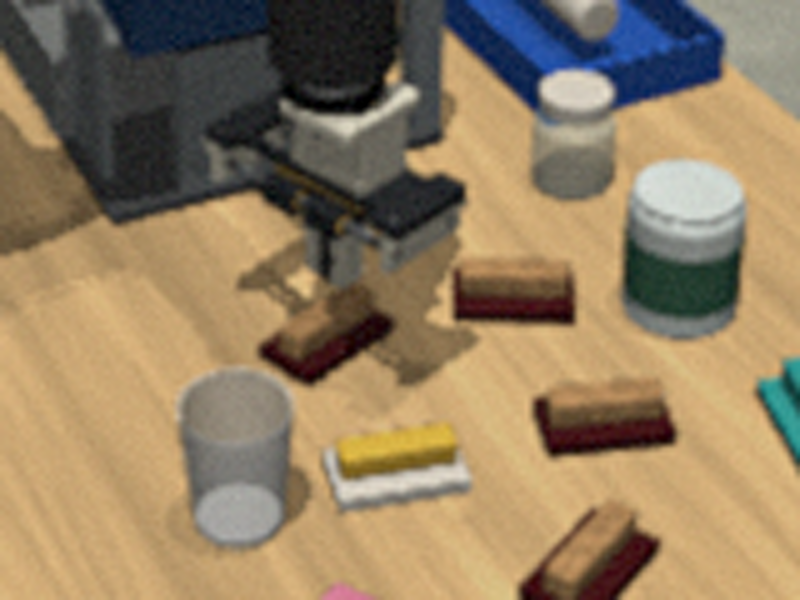

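Run:
```python
from det import *
tp=get_obs()['tool_pos']
for dz in(0,.0188): 
  p=proj('side5',tp+[0,0,dz]); print('side',(p-[200,180])*5)
print('wrist tcp',proj('wrist5',tp)/.64)
det('wrist5')
im=cv2.imread('pics/side5.png')
# block corners for wrist
for q in [(.464,-.136,.036)]: print((proj('side5',q)-[200,180])*5, proj('wrist5',q)/.64)
a=np.radians(20.8); c=np.array([.464,-.136]); L=np.array([np.cos(a),np.sin(a)])
for s in(-.0425,.0425): print('ridge end',(proj('side5',[*(c+s*L),.036])-[200,180])*5,proj('wrist5',[*(c+s*L),.036])/.64)
```

```text
side [335.28031138 311.50819594]
side [335.22074804 291.64389718]
wrist tcp [398.60719824 346.74872567]
c 0.455 -0.140 size 0.075 0.054 ang 20.8 n 4138 px [258. 190.]
c 0.567 -0.283 size 0.038 0.028 ang 24.0 n 1010 px [ 25. 259.]
[326.92375723 303.97151211] [404.95600889 341.34206344]
ridge end [287.40923801 329.53801644] [405.94759051 236.36567206]
ridge end [365.24029131 279.18012267] [404.08744299 433.29507377]
```

Run:
```python
from det import *
im=cv2.imread('pics/side5.png'); tp=get_obs()['tool_pos']
big('side5',235,205,305,258,'s5z.png'); snap('scene','scene5.png')
p=proj('scene5',tp); print(p, (proj('side5',tp)-[235,205])*800/70); x,y=int(p[0]-40),int(p[1]-40); big('scene5',x,y,x+80,y+60,'c5z.png'); print((p-[x,y])*10)
```

```text
[226.43434307 236.60919964] [366.35499744 426.30444786]
[404.34343067 406.09199639]
```

View pics/s5z.png

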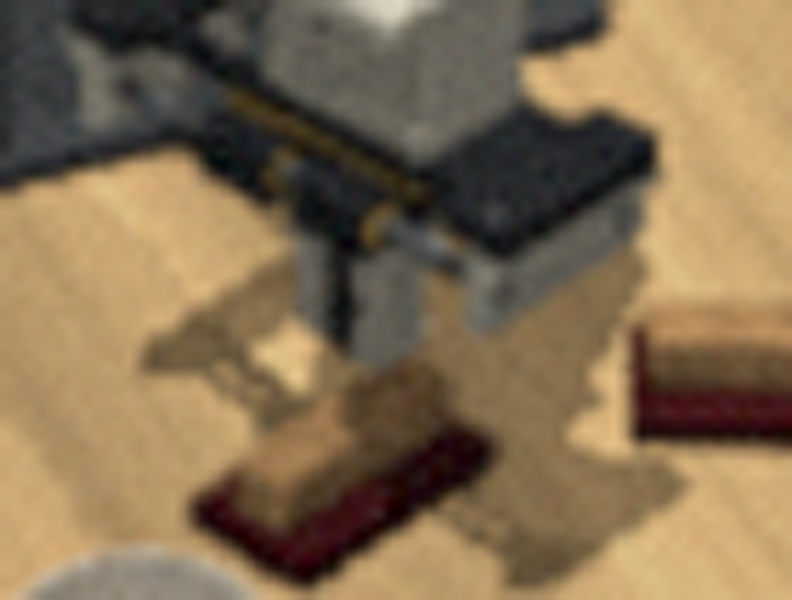

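View pics/c5z.png

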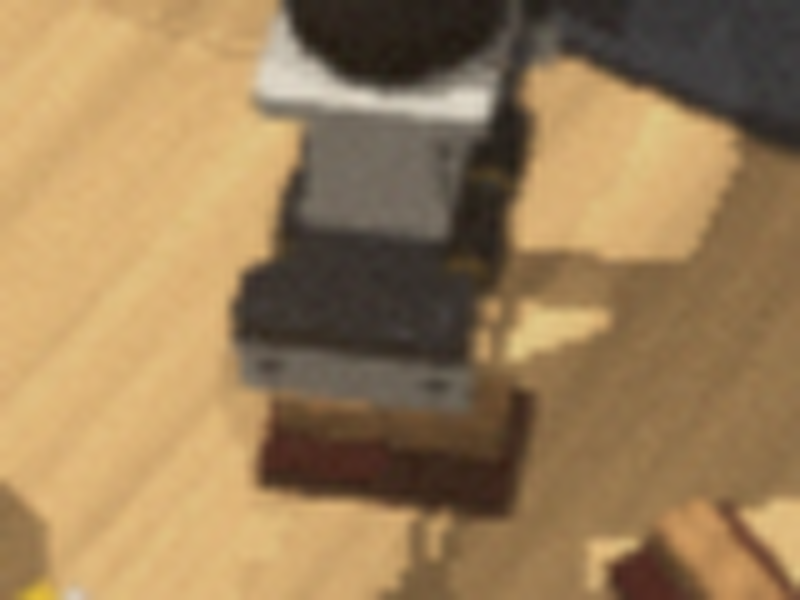

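Nothing is gripped: the picture shows the fingertips still above the ridge (tip at about (385,360) in the side crop), although the TCP reads 26 mm. I'll open and go lower in small steps, watching the force.

Call:
jog_arm(
  commands=[
    [0, 0, 0, 0],
    [0, 0, 0, 0],
    [0, 0, 0, 0],
    [0, 0, 0, 0],
    [0, 0, -2, 0],
    [0, 0, -2, 0],
    [0, 0, -2, 0],
    [0, 0, -2, 0],
    [0, 0, 0, 0],
    [0, 0, 0, 0],
  ],
  fingers=56,
)

```text
clock: 6.53
tool_pos: [0.4708, -0.136, 0.0183]
orientation: [180.0, -0.0, -159.0]
force: [0.5, 0.9, 0.1]
opening: 0.0557
```

Run:
```python
from det import *
snap('wrist','wrist6.png'); o=get_obs(); print(o['tool_pos'],o['force'],o['opening']); big('wrist6',180,200,340,320,'wrist6b.png'); snap('side','side6.png'); big('side6',235,205,305,258,'s6z.png')
```

```text
[ 0.47097754 -0.13602753  0.01849937] [0.35575817 0.14259622 0.52767098] 0.056005003507527344
```

View pics/s6z.png

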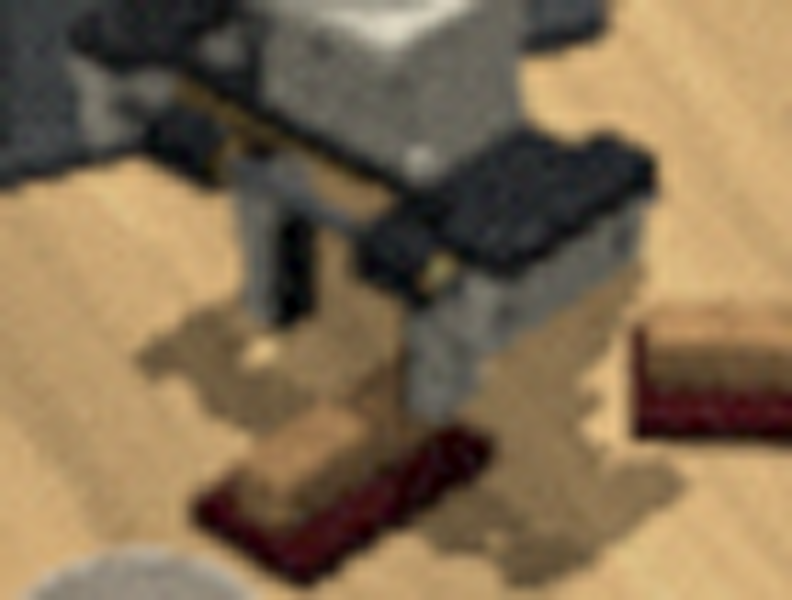

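View pics/wrist6b.png

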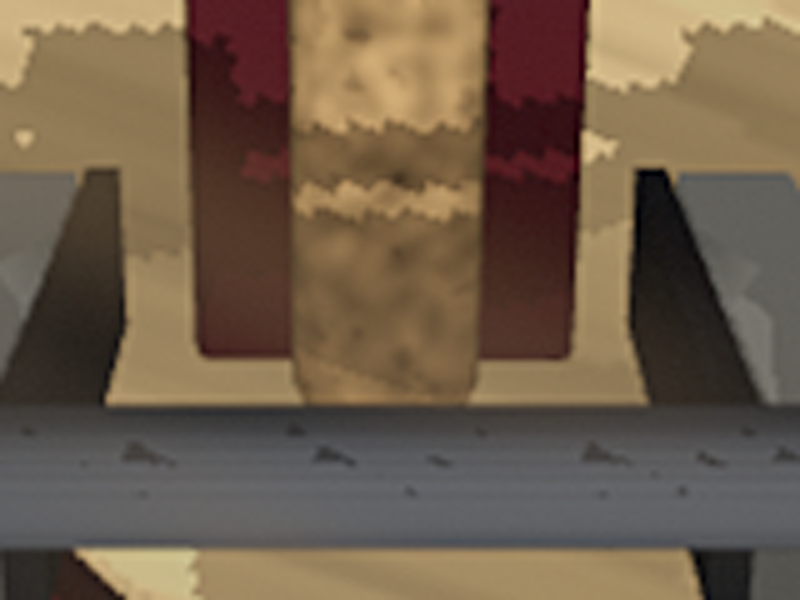

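Call:
jog_arm(
  commands=[
    [0, 0, -2, 0],
    [0, 0, -2, 0],
    [0, 0, -2, 0],
    [0, 0, -2, 0],
    [0, 0, -2, 0],
    [0, 0, -1, 0],
    [0, 0, 0, 0],
    [0, 0, 0, 0],
    [0, 0, 0, 0],
    [0, 0, 0, 0],
  ],
)

```text
clock: 7.47
tool_pos: [0.4711, -0.136, 0.0077]
orientation: [-180.0, 0.0, -159.0]
force: [0.9, 0.5, 0.4]
opening: 0.0558
```

Run:
```python
from det import *
snap('wrist','wrist7.png'); o=get_obs(); print(o['tool_pos'],o['force'],o['opening']); big('wrist7',180,200,340,320,'wrist7b.png'); snap('side','side7.png'); big('side7',235,205,305,258,'s7z.png')
```

```text
[ 0.47107999 -0.13600644  0.00766158] [-0.07718929  0.48322607 -0.14724078] 0.05587242512904665
```

View pics/s7z.png

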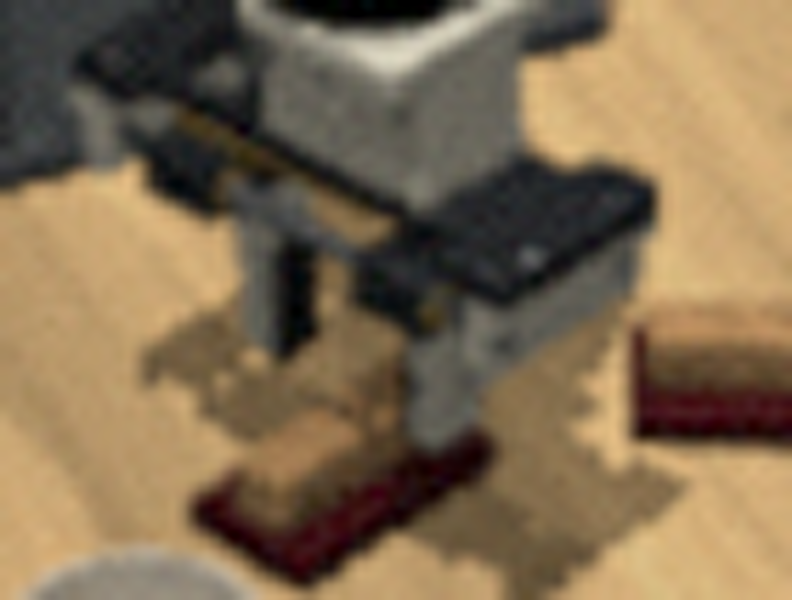

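Run:
```python
from det import *
a=np.radians(21); 
for s in(1,-1):
  for z in(0,.01,.02,.03,.04,.05):
    q=[.471+s*.038*np.sin(a),-.136-s*.038*np.cos(a),z]; print(s,z,((proj('side7',q)-[235,205])*800/70).round())
```

```text
1 0 [451. 539.]
1 0.01 [451. 515.]
1 0.02 [451. 491.]
1 0.03 [451. 467.]
1 0.04 [451. 443.]
1 0.05 [452. 418.]
-1 0 [285. 441.]
-1 0.01 [285. 418.]
-1 0.02 [284. 394.]
-1 0.03 [284. 370.]
-1 0.04 [284. 346.]
-1 0.05 [283. 322.]
```

Comparing the side view with the calibration puts the real fingertips at about z=0.037 while the TCP reads 0.008. So the fingers end about 29 mm short of the reported TCP. I'll keep lowering in guarded steps.

Call:
jog_arm(
  commands=[
    [0, 0, -1, 0],
    [0, 0, -2, 0],
    [0, 0, -2, 0],
    [0, 0, -2, 0],
    [0, 0, -1, 0],
    [0, 0, 0, 0],
    [0, 0, 0, 0],
    [0, 0, 0, 0],
    [0, 0, 0, 0],
    [0, 0, 0, 0],
  ],
)

```text
clock: 8.4
tool_pos: [0.4711, -0.136, -0.0004]
orientation: [-180.0, 0.0, -159.0]
force: [0.2, -0.2, 0.5]
opening: 0.0561
```

Run:
```python
from det import *
o=get_obs(); print(o['tool_pos'],o['force'],o['opening']); snap('side','side8.png'); big('side8',235,205,305,258,'s8z.png')
```

```text
[ 4.71057751e-01 -1.36014136e-01 -3.69915506e-04] [ 0.17735764 -0.17936292  0.46083205] 0.05606801990356953
```

View pics/s8z.png

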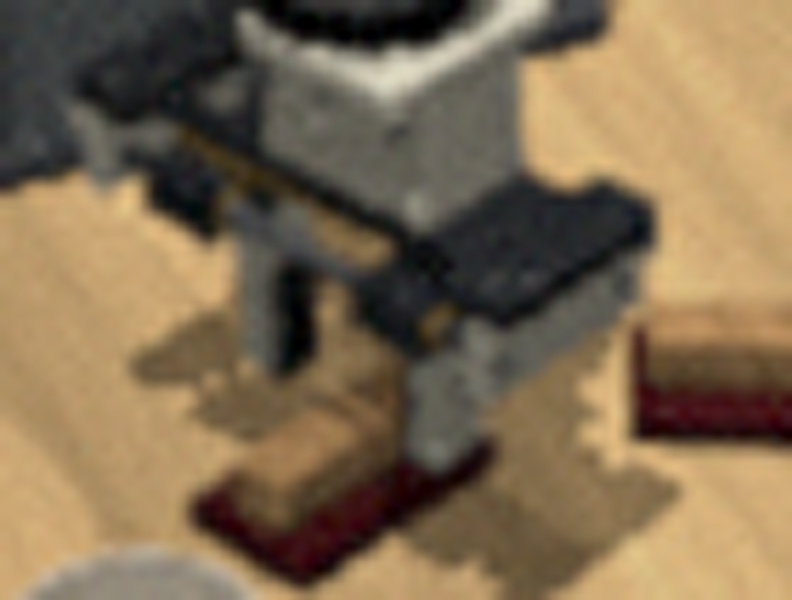

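Call:
jog_arm(
  commands=[
    [0, 0, -2, 0],
    [0, 0, -2, 0],
    [0, 0, -2, 0],
    [0, 0, -2, 0],
    [0, 0, -2, 0],
    [0, 0, 0, 0],
    [0, 0, 0, 0],
    [0, 0, 0, 0],
    [0, 0, 0, 0],
    [0, 0, 0, 0],
  ],
)

```text
clock: 9.28
tool_pos: [0.4711, -0.136, -0.0103]
orientation: [-180.0, 0.0, -159.0]
force: [0.0, -0.6, 0.1]
opening: 0.056
```

Call:
jog_arm(
  commands=[
    [0, 0, 0, 0],
    [0, 0, 0, 0],
    [0, 0, 0, 0],
    [0, 0, 0, 0],
    [0, 0, 0, 0],
    [0, 0, 0, 0],
    [0, 0, 0, 0],
    [0, 0, 0, 0],
    [0, 0, 0, 0],
    [0, 0, 0, 0],
  ],
  fingers=5,
)

```text
clock: 10.12
tool_pos: [0.471, -0.136, -0.0104]
orientation: [180.0, 0.0, -159.0]
force: [-0.3, 0.2, 0.7]
opening: 0.0235
```

Run:
```python
from det import *
o=get_obs(); print(o['tool_pos'],o['force'],o['opening']); snap('side','side9.png'); big('side9',235,205,305,258,'s9z.png')
```

```text
[ 0.47099033 -0.13600856 -0.01042052] [-0.30893735  0.16410109  0.70021881] 0.023456685000936894
```

View pics/s9z.png

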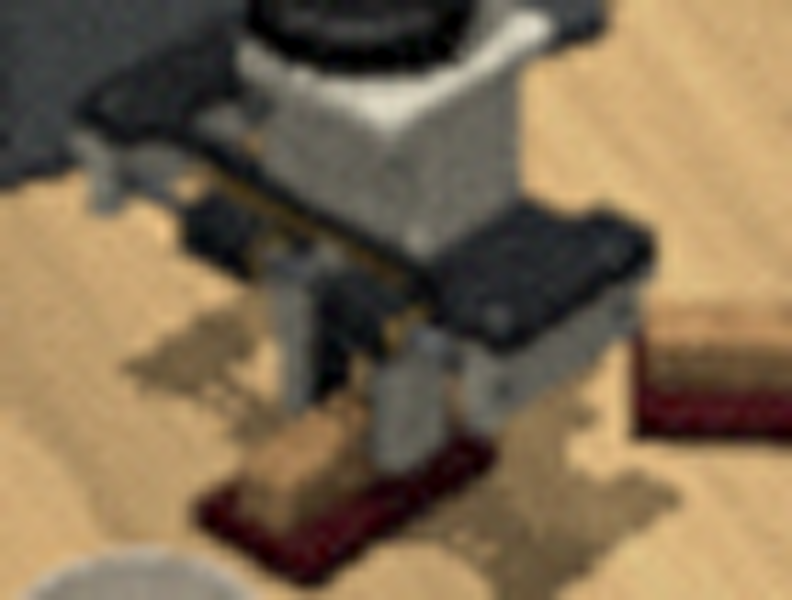

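Gripped: the opening holds at 23.5 mm. Lifting, turning to the skip's direction and carrying over.

Call:
jog_arm(
  commands=[
    [0, 0, 20, 0],
    [0, 0, 35, 7],
    [0, 0, 35, 7],
    [0, 0, 35, 7],
    [0, 0, 35, 7],
    [0, 0, 35, 7],
    [0, 0, 35, 7],
    [0, 0, 35, 7],
    [0, 0, 35, 7],
    [0, 0, 0, 7],
  ],
)

```text
clock: 11.0
tool_pos: [0.4739, -0.1369, 0.297]
orientation: [-179.4, -0.0, -95.6]
force: [0.8, 0.3, 0.7]
opening: 0.0234
```

Call:
jog_arm(
  commands=[
    [-1.5, 28, 0, 4.4],
    [-1.5, 28, 0, 0],
    [-1.5, 28, 0, 0],
    [-1.5, 28, 0, 0],
    [-1.5, 28, 0, 0],
    [-1.5, 28, 0, 0],
    [-1.5, 28, 0, 0],
    [-1.5, 28, 0, 0],
    [-1.5, 28, 0, 0],
    [-1.5, 26, 0, 0],
  ],
)

```text
clock: 11.83
tool_pos: [0.4554, 0.1434, 0.2894]
orientation: [180.0, 0.0, -91.6]
force: [0.5, 1.1, -0.7]
opening: 0.0237
```

Call:
jog_arm(
  commands=[
    [0, 0, 0, 0],
    [0, 0, 0, 0],
    [0, 0, 0, 0],
    [0, 0, 0, 0],
    [0, 0, 0, 0],
    [0, 0, 0, 0],
    [0, 0, 0, 0],
    [0, 0, 0, 0],
    [0, 0, 0, 0],
    [0, 0, 0, 0],
  ],
)

```text
clock: 12.67
tool_pos: [0.456, 0.1418, 0.2896]
orientation: [180.0, 0.0, -91.6]
force: [0.2, -0.2, -0.7]
opening: 0.0235
```

Run:
```python
from det import *
o=get_obs(); print(o['tool_pos'],o['orientation'],o['force'],o['opening']); 
for n in('side','scene','wrist'): snap(n,n+'10.png')
big('side10',180,90,340,210,'s10.png'); big('scene10',190,80,350,200,'c10.png')
```

```text
[0.4559799  0.1418383  0.28956133] [ 1.79999295e+02  1.97225723e-03 -9.16156453e+01] [ 0.17459693 -0.19204538 -0.67878592] 0.02345292495816789
```

View pics/s10.png

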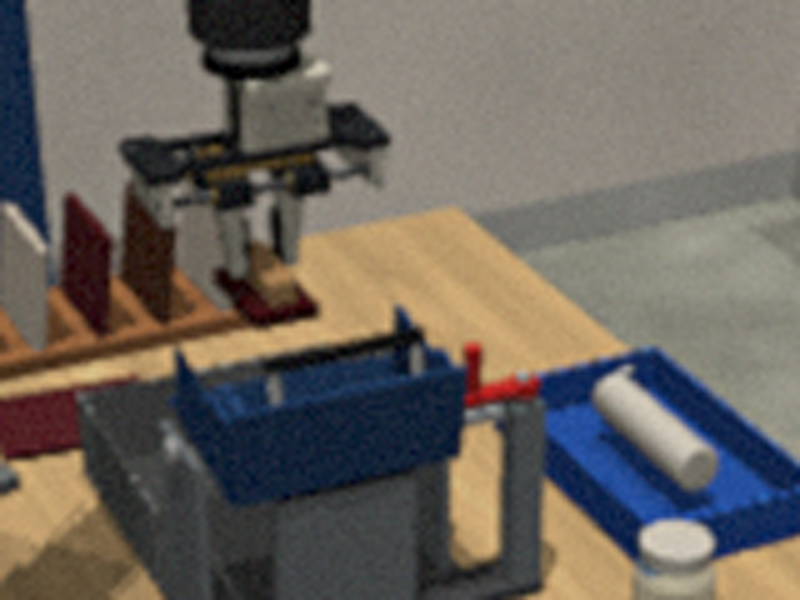

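View pics/c10.png

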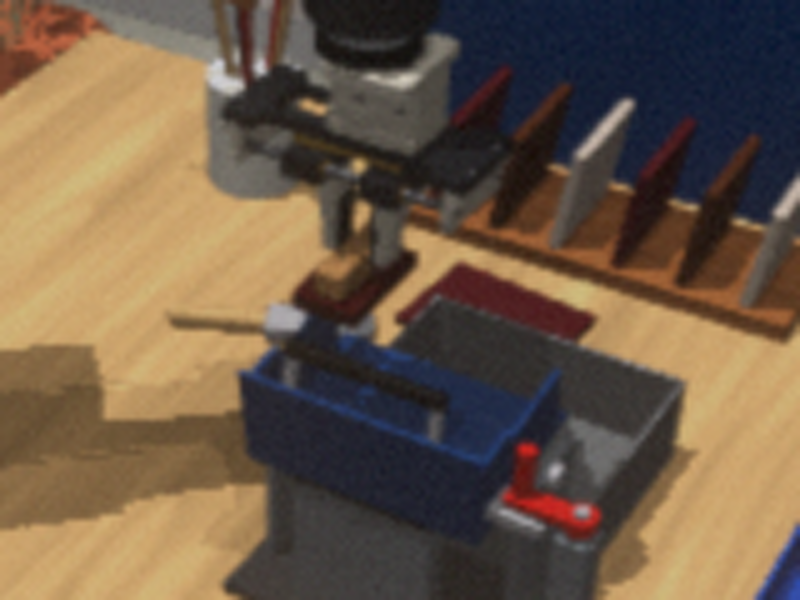

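Call:
jog_arm(
  commands=[
    [0, 0, -15, 0],
    [0, 0, -15, 0],
    [0, 0, -15, 0],
    [0, 0, -15, 0],
    [0, 0, -15, 0],
    [0, 0, -15, 0],
    [0, 0, -15, 0],
    [0, 0, -8, 0],
    [0, 0, -3, 0],
    [0, 0, 0, 0],
  ],
)

```text
clock: 13.65
tool_pos: [0.4558, 0.1418, 0.1732]
orientation: [180.0, -0.0, -91.6]
force: [0.1, -0.3, -0.4]
opening: 0.0236
```

Call:
jog_arm(
  commands=[
    [0, 0, 0, 0],
    [0, 0, 0, 0],
    [0, 0, 0, 0],
    [0, 0, 0, 0],
    [0, 0, 0, 0],
    [0, 0, 0, 0],
    [0, 0, 0, 0],
    [0, 0, 0, 0],
    [0, 0, 0, 0],
    [0, 0, 0, 0],
  ],
  fingers=38,
)

```text
clock: 14.48
tool_pos: [0.456, 0.142, 0.1735]
orientation: [180.0, -0.0, -91.6]
force: [-0.2, 0.3, -0.1]
opening: 0.0379
```

Run:
```python
from det import *
o=get_obs(); print(o['tool_pos'],o['orientation'],o['force'],o['opening']); 
for n in('side','scene'): snap(n,n+'11.png')
big('side11',180,90,340,210,'s11.png'); big('scene11',190,80,350,200,'c11.png')
```

```text
[0.45596686 0.14195994 0.1735465 ] [ 1.79997749e+02 -1.21619057e-03 -9.16032510e+01] [-0.20791619  0.34848291 -0.07247102] 0.03785287410154624
```

View pics/c11.png

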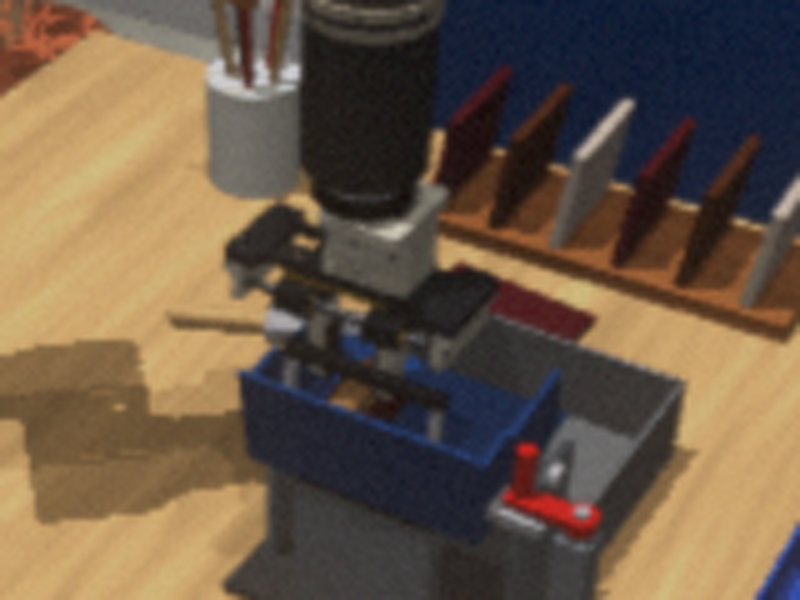

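Call:
jog_arm(
  commands=[
    [0, 0, 32, 0],
    [0, 0, 32, 0],
    [0, 0, 32, 0],
    [0, 0, 32, 0],
    [16, -30, 0, 0],
    [16, -30, 0, 7],
    [16, -30, 0, 7],
    [16, -30, 0, 7],
    [16, -30, 0, 7],
    [16, -30, 0, 7],
  ],
)

```text
clock: 15.42
tool_pos: [0.5485, -0.0314, 0.3017]
orientation: [-180.0, -0.0, -58.1]
force: [0.9, 0.9, -0.4]
opening: 0.0377
```

Call:
jog_arm(
  commands=[
    [16, -30, 0, 7],
    [16, -30, -20, 7],
    [16, -30, -30, 7],
    [16, -23, -30, 7],
    [0, 0, -30, 0.4],
    [0, 0, -30, 0],
    [0, 0, -30, 0],
    [0, 0, -30, 0],
    [0, 0, 0, 0],
    [0, 0, 0, 0],
  ],
  fingers=54,
)

```text
clock: 16.25
tool_pos: [0.6096, -0.1404, 0.103]
orientation: [179.9, 0.2, -30.1]
force: [0.3, 0.4, 0.8]
opening: 0.0539
```

Run:
```python
from det import *
o=get_obs(); print(o['tool_pos'],o['orientation'],o['force'],o['opening']); 
for n in('wrist','scene'): snap(n,n+'12.png')
det('wrist12','w12.png'); big('scene12',190,80,350,200,'c12.png')
```

```text
[ 0.60960915 -0.14042297  0.10297093] [ 1.79864328e+02  1.64001942e-01 -3.00951478e+01] [0.32564017 0.3995908  0.83758994] 0.05390751955027795
c 0.601 -0.313 size 0.095 0.054 ang -17.3 n 2909 px [433.  94.]
c 0.616 -0.154 size 0.096 0.053 ang -28.3 n 3093 px [264. 170.]
```

View pics/w12.png

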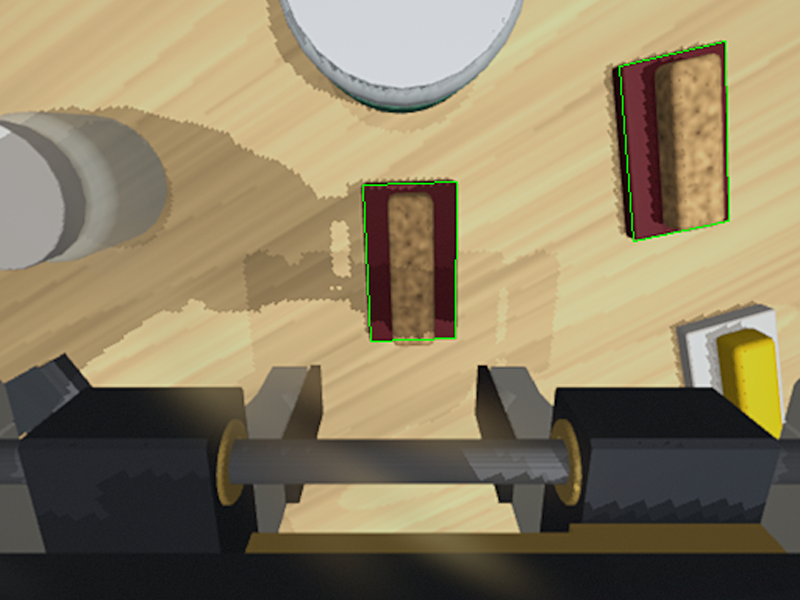

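View pics/c12.png

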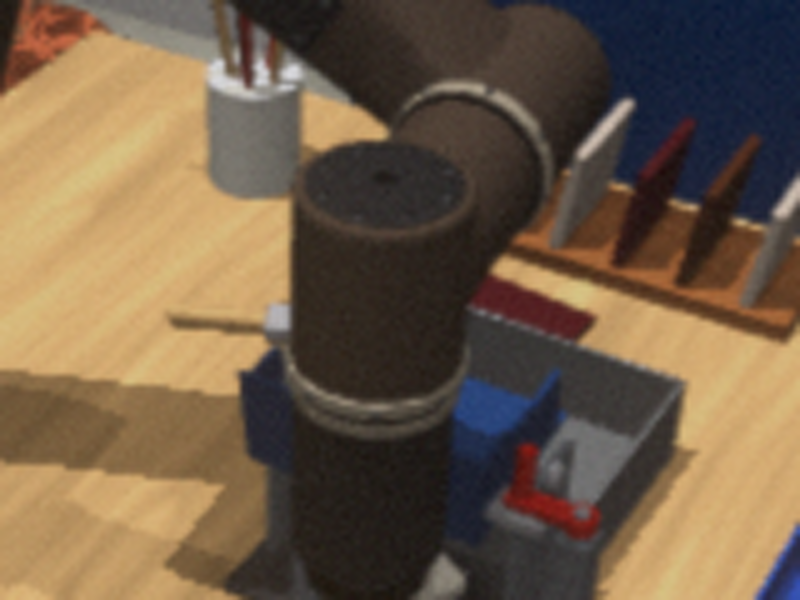

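Call:
jog_arm(
  commands=[
    [3, -6, -14, 1],
    [3, -6, -14, 0.8],
    [0.5, -0.5, -14, 0],
    [0, 0, -14, 0],
    [0, 0, -14, 0],
    [0, 0, -14, 0],
    [0, 0, -14, 0],
    [0, 0, -9, 0],
    [0, 0, -4, 0],
    [0, 0, -2, 0],
  ],
)

```text
clock: 17.18
tool_pos: [0.6179, -0.1527, -0.0082]
orientation: [-180.0, -0.1, -28.3]
force: [-0.4, -0.5, -0.5]
opening: 0.054
```

Call:
jog_arm(
  commands=[
    [0, 0, 0, 0],
    [0, 0, 0, 0],
    [0, 0, 0, 0],
    [0, 0, 0, 0],
    [0, 0, 0, 0],
    [0, 0, 0, 0],
    [0, 0, 0, 0],
    [0, 0, 0, 0],
    [0, 0, 0, 0],
    [0, 0, 0, 0],
  ],
  fingers=5,
)

```text
clock: 18.02
tool_pos: [0.6173, -0.1527, -0.0085]
orientation: [-180.0, -0.0, -28.3]
force: [-1.2, 0.4, 5.2]
opening: 0.0233
```

Call:
jog_arm(
  commands=[
    [0, 0, 25, 0],
    [0, 0, 35, -3],
    [0, 0, 35, -7],
    [0, 0, 35, -7],
    [0, 0, 35, -7],
    [0, 0, 35, -7],
    [0, 0, 35, -7],
    [0, 0, 35, -7],
    [0, 0, 35, -7],
    [0, 0, 0, -7],
  ],
)

```text
clock: 18.85
tool_pos: [0.6197, -0.1536, 0.3041]
orientation: [-179.4, -0.1, -87.6]
force: [1.1, -0.9, 1.3]
opening: 0.0237
```

Call:
jog_arm(
  commands=[
    [-7, 28, 0, -4.3],
    [-7, 28, 0, 0],
    [-7, 28, 0, 0],
    [-7, 28, 0, 0],
    [-7, 28, 0, 0],
    [-7, 28, 0, 0],
    [-7, 28, 0, 0],
    [-7, 28, 0, 0],
    [-7, 28, 0, 0],
    [-7, 28, 0, 0],
  ],
)

```text
clock: 19.68
tool_pos: [0.5462, 0.1287, 0.2955]
orientation: [180.0, 0.0, -91.6]
force: [0.3, -0.6, -0.4]
opening: 0.0237
```

Call:
jog_arm(
  commands=[
    [-4, 6, 0, 0],
    [0, 0, 0, 0],
    [0, 0, 0, 0],
    [0, 0, 0, 0],
    [0, 0, 0, 0],
    [0, 0, 0, 0],
    [0, 0, 0, 0],
    [0, 0, 0, 0],
    [0, 0, 0, 0],
    [0, 0, 0, 0],
  ],
)

```text
clock: 20.52
tool_pos: [0.5431, 0.1331, 0.296]
orientation: [180.0, -0.0, -91.6]
force: [0.6, -0.4, -0.4]
opening: 0.0237
```

Run:
```python
from det import *
o=get_obs(); print(o['tool_pos'],o['orientation'],o['force'],o['opening']); 
for n in('side','scene','wrist'): snap(n,n+'13.png')
big('side13',180,90,340,210,'s13.png'); big('scene13',190,80,350,200,'c13.png');
```

```text
[0.54312009 0.13311523 0.29601574] [ 1.79999822e+02 -1.87690168e-03 -9.16181593e+01] [ 0.62517977 -0.39262062 -0.42237776] 0.023686334927484533
```

View pics/c13.png

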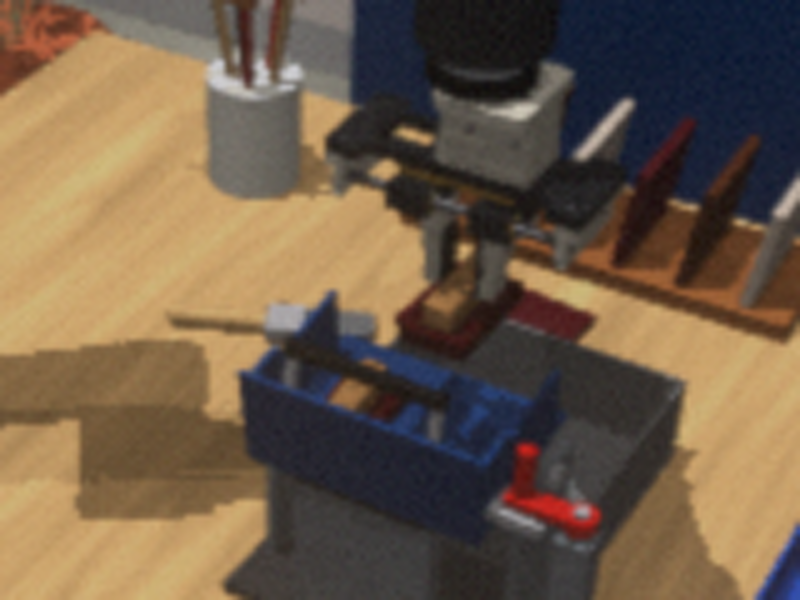

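Call:
jog_arm(
  commands=[
    [0, 0, -15, 0],
    [0, 0, -15, 0],
    [0, 0, -15, 0],
    [0, 0, -15, 0],
    [0, 0, -15, 0],
    [0, 0, -15, 0],
    [0, 0, -15, 0],
    [0, 0, -12, 0],
    [0, 0, -4, 0],
    [0, 0, 0, 0],
  ],
)

```text
clock: 21.5
tool_pos: [0.5425, 0.133, 0.174]
orientation: [179.9, -0.1, -91.6]
force: [-0.7, 0.2, -0.5]
opening: 0.0235
```

Call:
jog_arm(
  commands=[
    [0, 0, 0, 0],
    [0, 0, 0, 0],
    [0, 0, 0, 0],
    [0, 0, 0, 0],
    [0, 0, 0, 0],
    [0, 0, 0, 0],
    [0, 0, 30, 0],
    [0, 0, 32, 0],
    [0, 0, 32, 0],
    [0, 0, 32, 0],
  ],
  fingers=38,
)

```text
clock: 22.33
tool_pos: [0.5428, 0.1331, 0.3027]
orientation: [-180.0, -0.0, -91.6]
force: [0.8, 0.4, -0.2]
opening: 0.0379
```

Run:
```python
from det import *
o=get_obs(); print(o['tool_pos'],o['orientation'],o['force'],o['opening']); 
for n in('side','scene','wrist'): snap(n,n+'14.png')
big('scene14',190,80,350,200,'c14.png'); det('wrist14')
```

```text
[0.54282493 0.1331403  0.30267457] [-1.79998250e+02 -6.39604148e-03 -9.15971837e+01] [ 0.76620634  0.3970065  -0.18911293] 0.03793025383648767
c 0.574 0.186 size 0.134 0.021 ang 88.7 n 1042 px [240. 177.]
c 0.513 0.187 size 0.134 0.020 ang 89.4 n 1032 px [278. 177.]
c 0.437 0.189 size 0.135 0.030 ang -88.0 n 1273 px [326. 177.]
c 0.374 0.191 size 0.134 0.012 ang -89.0 n 600 px [366. 177.]
c 0.667 0.130 size 0.026 0.023 ang -60.2 n 192 px [178. 143.]
```

View pics/c14.png

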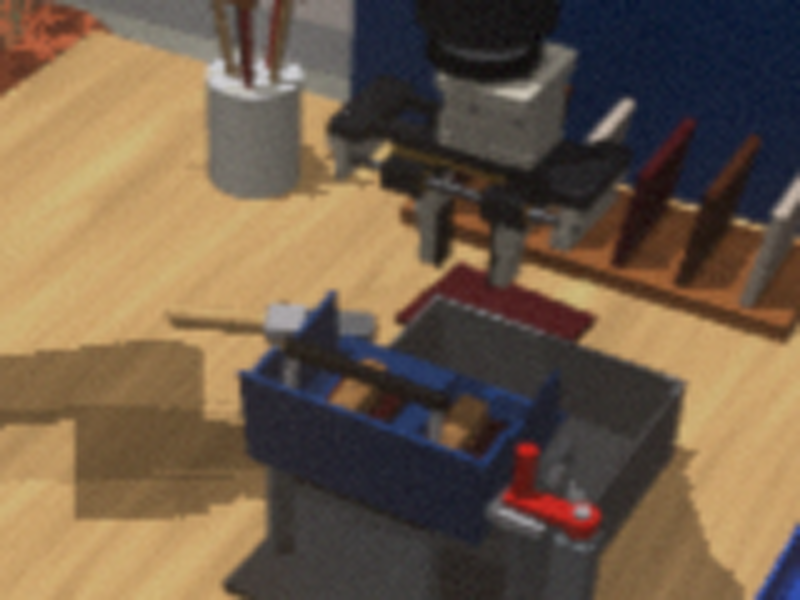

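Run:
```python
from det import *
from st import S
big('wrist14',100,60,420,300,'w14.png')
for u in(259,346,230,288,315,375): print(u,ray('wrist14',u,177,.19)[:2])
p=np.load('st.npy')
for q in((-45,-40,30),(45,-40,30),(0,-40,30),(-95,-40,15),(95,-40,15)): print(S(p,q),proj('wrist14',S(p,q)))
```

```text
259 [0.54288064 0.13579417]
346 [0.45531287 0.1378742 ]
230 [0.57217831 0.13509826]
288 [0.51363728 0.1364888 ]
315 [0.48645938 0.13713437]
375 [0.42623152 0.13856498]
[0.45377434 0.13597607 0.19      ] [347.65711066 175.14525653]
[0.54374061 0.13351206 0.19      ] [258.09558576 174.83726101]
[0.49875748 0.13474406 0.19      ] [302.8194399  174.99106307]
[0.40379309 0.13734496 0.175     ] [391.70160256 171.50853391]
[0.59372187 0.13214317 0.175     ] [210.63281646 170.90526827]
```

View pics/w14.png

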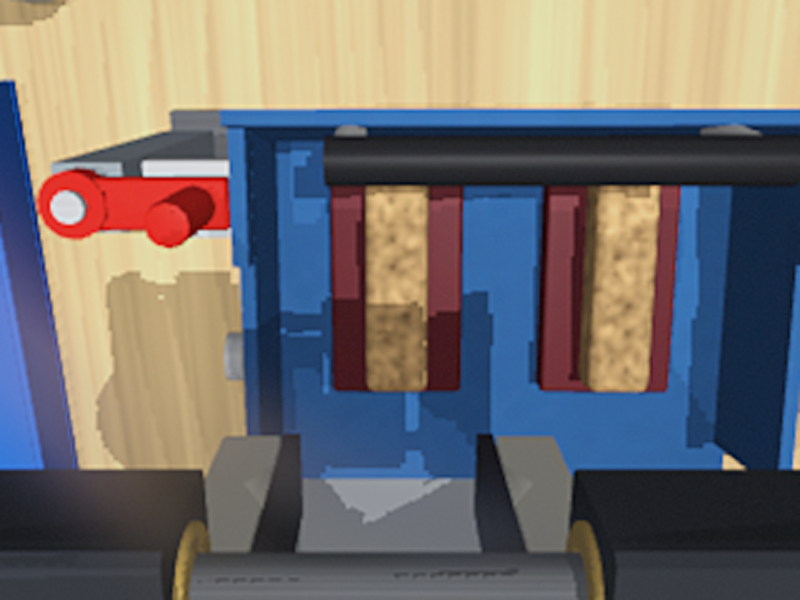

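Call:
jog_arm(
  commands=[
    [6, -38, 0, 6.5],
    [6, -38, 0, 6.5],
    [6, -38, 0, 6.5],
    [6, -38, 0, 6.5],
    [6, -38, 0, 6.5],
    [6, -38, 0, 6.5],
    [6, -38, 0, 6.5],
    [6, -38, 0, 6.5],
    [6, -38, 0, 6.5],
    [6, -38, 0, 6.5],
  ],
)

```text
clock: 23.32
tool_pos: [0.6026, -0.2477, 0.3]
orientation: [180.0, 0.1, -26.4]
force: [0.8, 1.3, 0.4]
opening: 0.038
```

Call:
jog_arm(
  commands=[
    [0, -33, 0, 6],
    [0, -32, -10, 3.3],
    [0, 0, -35, 0],
    [0, 0, -35, 0],
    [0, 0, -35, 0],
    [0, 0, -35, 0],
    [0, 0, -35, 0],
    [0, 0, -15, 0],
    [0, 0, 0, 0],
    [0, 0, 0, 0],
  ],
  fingers=54,
)

```text
clock: 24.15
tool_pos: [0.6022, -0.3109, 0.0998]
orientation: [180.0, 0.2, -17.4]
force: [-0.3, -0.9, 1.3]
opening: 0.0541
```

Run:
```python
from det import *
o=get_obs(); print(o['tool_pos'],o['orientation'],o['force'],o['opening']); 
snap('wrist','wrist15.png'); det('wrist15','w15.png')
```

```text
[ 0.60216351 -0.31088882  0.09983546] [ 1.79966273e+02  1.62582527e-01 -1.74208200e+01] [-0.26927707 -0.91225181  1.25125882] 0.05410188715389886
c 0.601 -0.312 size 0.095 0.053 ang -17.3 n 3096 px [256. 184.]
c 0.514 -0.437 size 0.099 0.054 ang 27.4 n 2306 px [406. 230.]
```

View pics/w15.png

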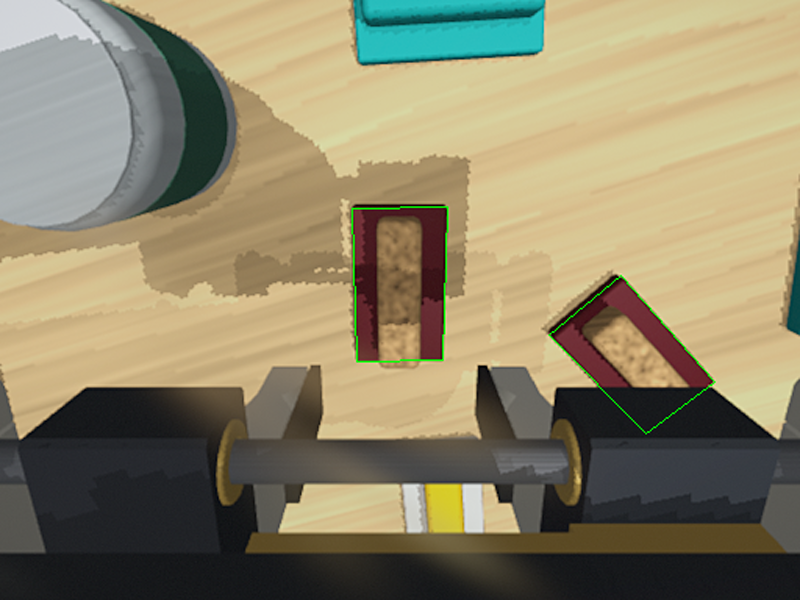

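Call:
jog_arm(
  commands=[
    [-1, -1, -14, 0],
    [0, 0, -14, 0],
    [0, 0, -14, 0],
    [0, 0, -14, 0],
    [0, 0, -14, 0],
    [0, 0, -14, 0],
    [0, 0, -10, 0],
    [0, 0, -7, 0],
    [0, 0, -3, 0],
    [0, 0, 0, 0],
  ],
)

```text
clock: 25.03
tool_pos: [0.6022, -0.312, -0.0028]
orientation: [180.0, -0.0, -17.4]
force: [-0.3, -0.7, 1.1]
opening: 0.0537
```

Call:
jog_arm(
  commands=[
    [0, 0, 0, 0],
    [0, 0, 0, 0],
    [0, 0, 0, 0],
    [0, 0, 0, 0],
    [0, 0, 0, 0],
    [0, 0, 0, 0],
    [0, 0, 0, 0],
    [0, 0, 0, 0],
    [0, 0, 0, 0],
    [0, 0, 0, 0],
  ],
  fingers=5,
)

```text
clock: 25.87
tool_pos: [0.6021, -0.312, -0.0026]
orientation: [180.0, -0.0, -17.4]
force: [-0.8, 1.5, 3.7]
opening: 0.0229
```

Call:
jog_arm(
  commands=[
    [0, 0, 25, 0],
    [0, 0, 35, 0],
    [0, 0, 35, -7],
    [0, 0, 35, -7],
    [0, 0, 35, -7],
    [0, 0, 35, -7],
    [0, 0, 35, -7],
    [0, 0, 35, -7],
    [0, 0, 35, -7],
    [0, 0, 0, -7],
  ],
)

```text
clock: 26.7
tool_pos: [0.6041, -0.3136, 0.3105]
orientation: [-179.5, -0.4, -73.8]
force: [-0.2, -0.3, 1.4]
opening: 0.0228
```

Call:
jog_arm(
  commands=[
    [-10, 38, 0, -6],
    [-10, 38, 0, -6],
    [-10, 38, 0, -6.2],
    [-10, 38, 0, 0],
    [-10, 38, 0, 0],
    [-10, 38, 0, 0],
    [-10, 38, 0, 0],
    [-10, 38, 0, 0],
    [-10, 38, 0, 0],
    [-10, 38, 0, 0],
  ],
)

```text
clock: 27.53
tool_pos: [0.5008, 0.0697, 0.3018]
orientation: [180.0, 0.0, -91.6]
force: [-0.3, 0.2, -1.0]
opening: 0.0228
```

Call:
jog_arm(
  commands=[
    [-2, 33, 0, 0],
    [0, 33, 0, 0],
    [0, 0, 0, 0],
    [0, 0, 0, 0],
    [0, 0, 0, 0],
    [0, 0, 0, 0],
    [0, 0, 0, 0],
    [0, 0, 0, 0],
    [0, 0, 0, 0],
    [0, 0, 0, 0],
  ],
)

```text
clock: 28.37
tool_pos: [0.5, 0.1335, 0.3021]
orientation: [-180.0, 0.0, -91.7]
force: [-0.0, -0.5, -0.8]
opening: 0.0227
```

Run:
```python
from det import *
o=get_obs(); print(o['tool_pos'],o['orientation'],o['force'],o['opening']); 
for n in('side','scene'): snap(n,n+'16.png')
big('scene16',190,80,350,200,'c16.png')
```

```text
[0.50004932 0.13353984 0.30209655] [-1.79996176e+02  3.71311916e-03 -9.16813937e+01] [-0.0347936  -0.54826663 -0.79008571] 0.022727483026862498
```

View pics/c16.png

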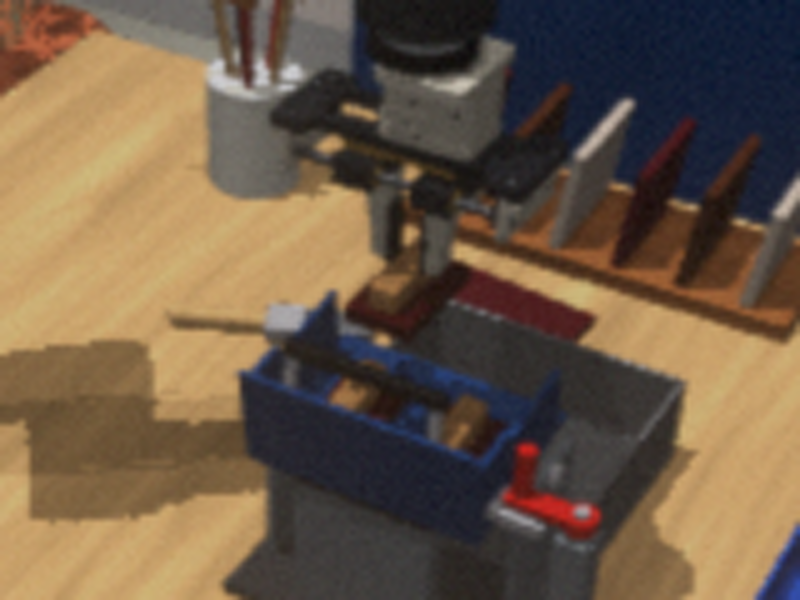

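Call:
jog_arm(
  commands=[
    [0, 0, -15, 0],
    [0, 0, -15, 0],
    [0, 0, -15, 0],
    [0, 0, -15, 0],
    [0, 0, -15, 0],
    [0, 0, -13, 0],
    [0, 0, -10, 0],
    [0, 0, -6, 0],
    [0, 0, -2, 0],
    [0, 0, 0, 0],
  ],
)

```text
clock: 29.3
tool_pos: [0.5, 0.134, 0.1959]
orientation: [180.0, -0.0, -91.6]
force: [0.1, -0.0, -0.1]
opening: 0.0228
```

Call:
jog_arm(
  commands=[
    [0, 0, 0, 0],
    [0, 0, 0, 0],
    [0, 0, 0, 0],
    [0, 0, 0, 0],
    [0, 0, 0, 0],
    [0, 0, 0, 0],
    [0, 0, 20, 0],
    [0, 0, 30, 0],
    [0, 0, 30, 0],
    [0, 0, 26, 0],
  ],
  fingers=38,
)

```text
clock: 30.13
tool_pos: [0.5001, 0.134, 0.3041]
orientation: [-179.9, 0.0, -91.6]
force: [0.1, -0.1, -0.2]
opening: 0.0382
```

Run:
```python
from det import *
o=get_obs(); print(o['tool_pos'],o['force'],o['opening']); 
snap('wrist','wrist17.png'); big('wrist17',100,60,420,300,'w17.png')
```

```text
[0.50012582 0.1339547  0.30406295] [ 0.08881441 -0.10642489 -0.20495659] 0.038199402924525144
```

View pics/w17.png

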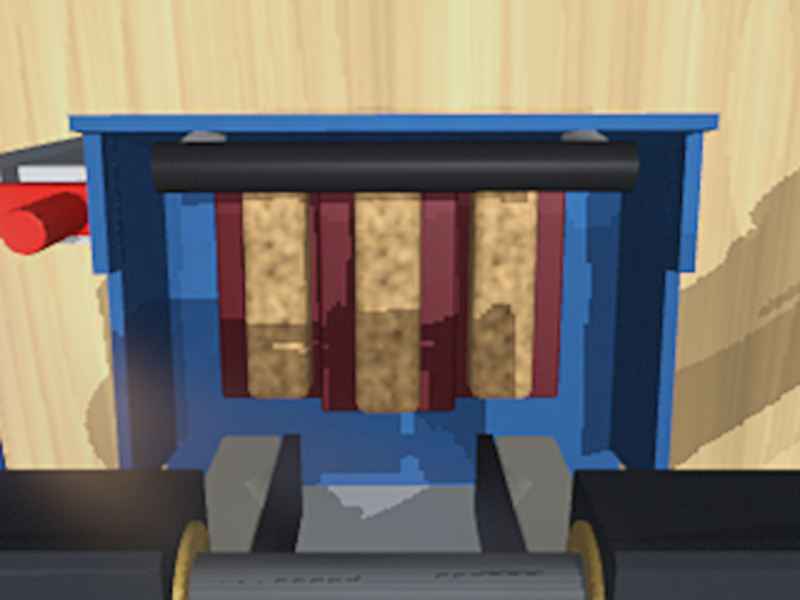

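Call:
jog_arm(
  commands=[
    [2, -38, 0, -6],
    [2, -38, 0, -6],
    [2, -38, 0, -6],
    [2, -38, 0, -6],
    [2, -38, 0, -6],
    [2, -38, 0, -6],
    [2, -38, 0, -6],
    [2, -38, 0, -6],
    [2, -38, 0, -6],
    [2, -38, 0, -6],
  ],
)

```text
clock: 31.02
tool_pos: [0.5197, -0.2479, 0.3021]
orientation: [-180.0, 0.0, -151.9]
force: [1.9, 0.6, 0.5]
opening: 0.038
```

Call:
jog_arm(
  commands=[
    [-2, -38, -5, -1],
    [-2, -38, -10, 0],
    [0, -38, -25, 0],
    [0, -38, -25, 0],
    [0, -37, -25, 0],
    [0, 0, -35, 0],
    [0, 0, -35, 0],
    [0, 0, -35, 0],
    [0, 0, -10, 0],
    [0, 0, 0, 0],
  ],
  fingers=54,
)

```text
clock: 31.85
tool_pos: [0.5139, -0.4251, 0.0994]
orientation: [179.7, -0.2, -152.6]
force: [0.2, 0.6, 0.6]
opening: 0.0539
```

Run:
```python
from det import *
o=get_obs(); print(o['tool_pos'],o['orientation'],o['force'],o['opening']); 
snap('wrist','wrist18.png'); det('wrist18','w18.png')
```

```text
[ 0.51393075 -0.42508578  0.0994081 ] [ 179.69756334   -0.21825972 -152.64923067] [0.19012747 0.56332256 0.61601137] 0.053944250456789695
c 0.365 -0.432 size 0.086 0.006 ang -62.5 n 416 px [333.  21.]
c 0.516 -0.434 size 0.094 0.054 ang 27.5 n 3074 px [245. 181.]
```

View pics/w18.png

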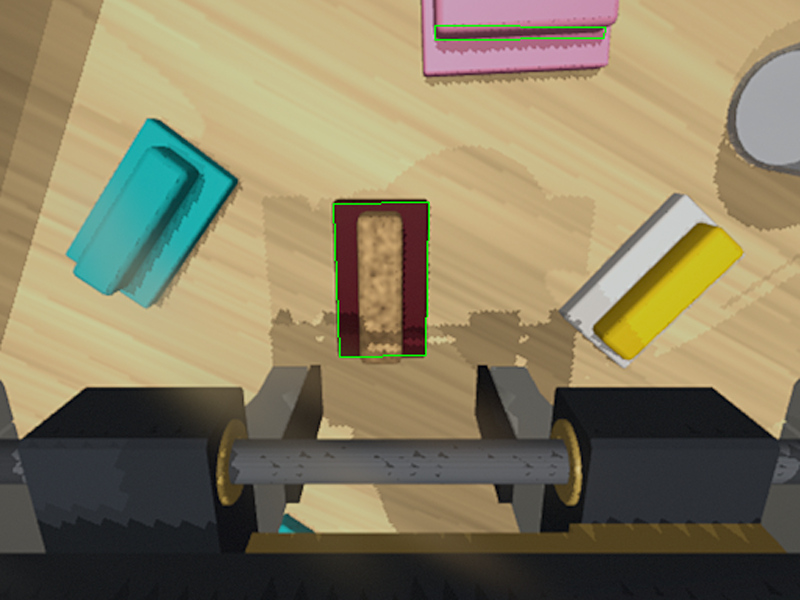

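Call:
jog_arm(
  commands=[
    [1, -5, -14, 0],
    [1, -5, -14, 0],
    [0, 0, -14, 0],
    [0, 0, -14, 0],
    [0, 0, -14, 0],
    [0, 0, -14, 0],
    [0, 0, -12, 0],
    [0, 0, -8, 0],
    [0, 0, -3, 0],
    [0, 0, 0, 0],
  ],
)

```text
clock: 32.73
tool_pos: [0.5179, -0.4361, -0.0045]
orientation: [180.0, -0.0, -152.6]
force: [0.1, 0.1, -1.0]
opening: 0.0541
```

Call:
jog_arm(
  commands=[
    [0, 0, 0, 0],
    [0, 0, 0, 0],
    [0, 0, 0, 0],
    [0, 0, 0, 0],
    [0, 0, 0, 0],
    [0, 0, 0, 0],
    [0, 0, 0, 0],
    [0, 0, 0, 0],
    [0, 0, 0, 0],
    [0, 0, 0, 0],
  ],
  fingers=5,
)

```text
clock: 33.57
tool_pos: [0.518, -0.4361, -0.0037]
orientation: [-180.0, 0.0, -152.6]
force: [-1.2, 2.7, 4.2]
opening: 0.0232
```

Call:
jog_arm(
  commands=[
    [0, 0, 25, 0],
    [0, 0, 35, 6],
    [0, 0, 35, 6],
    [0, 0, 35, 6],
    [0, 0, 35, 6],
    [0, 0, 35, 6],
    [0, 0, 35, 6],
    [0, 0, 35, 6],
    [0, 0, 35, 6],
    [0, 0, 9, 6],
  ],
)

```text
clock: 34.4
tool_pos: [0.5192, -0.4376, 0.3165]
orientation: [-179.6, -0.2, -98.3]
force: [0.3, -0.8, 0.3]
opening: 0.0234
```

Call:
jog_arm(
  commands=[
    [-2, 38, 0, 6],
    [-2, 38, 0, 1],
    [-2, 38, 0, 0],
    [-2, 38, 0, 0],
    [-2, 38, 0, 0],
    [-2, 38, 0, 0],
    [-2, 38, 0, 0],
    [-2, 38, 0, 0],
    [0, 38, 0, 0],
    [0, 38, 0, 0],
  ],
)

```text
clock: 35.23
tool_pos: [0.5013, -0.0543, 0.3097]
orientation: [-180.0, 0.0, -91.6]
force: [0.8, 0.0, -0.9]
opening: 0.0229
```

Call:
jog_arm(
  commands=[
    [0, 38, 0, 0],
    [0, 38, 0, 0],
    [0, 38, 0, 0],
    [0, 38, 0, 0],
    [0, 30, 0, 0],
    [0, 16, 0, 0],
    [0, 0, 0, 0],
    [0, 0, 0, 0],
    [0, 0, 0, 0],
    [0, 0, 0, 0],
  ],
)

```text
clock: 36.07
tool_pos: [0.5019, 0.1412, 0.3098]
orientation: [180.0, -0.0, -91.7]
force: [0.0, 0.2, -1.4]
opening: 0.0235
```

Run:
```python
from det import *
o=get_obs(); print(o['tool_pos'],o['orientation'],o['force'],o['opening']); 
for n in('side','scene'): snap(n,n+'19.png')
big('scene19',190,80,350,200,'c19.png'); big('side19',180,90,340,210,'s19.png')
```

```text
[0.50191512 0.14117491 0.30980398] [ 1.79990809e+02 -6.37374809e-03 -9.16758789e+01] [ 0.00603471  0.23301899 -1.43271397] 0.02354590481094584
```

View pics/c19.png

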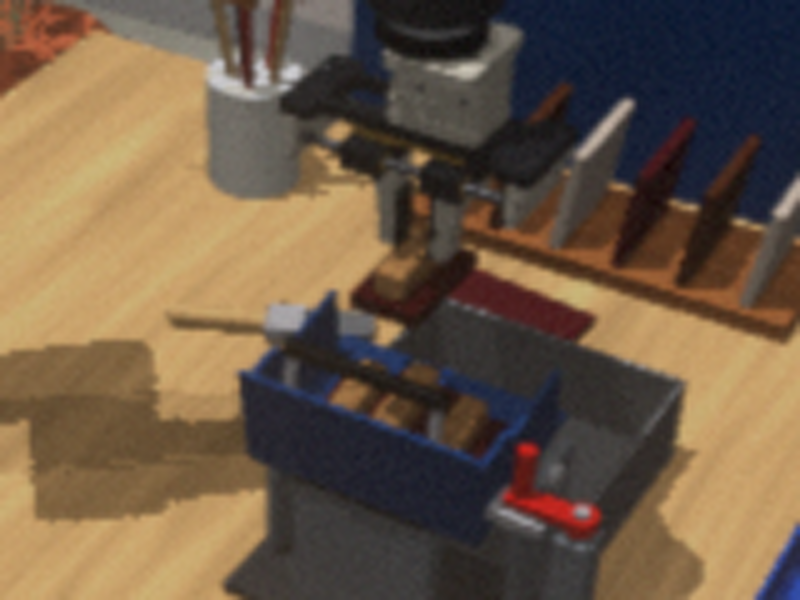

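Four blocks are accounted for. Lowering the last onto the middle one, slowly.

Call:
jog_arm(
  commands=[
    [0, 0, -13, 0],
    [0, 0, -13, 0],
    [0, 0, -13, 0],
    [0, 0, -13, 0],
    [0, 0, -10, 0],
    [0, 0, -8, 0],
    [0, 0, -6, 0],
    [0, 0, -5, 0],
    [0, 0, -3, 0],
    [0, 0, 0, 0],
  ],
)

```text
clock: 37.0
tool_pos: [0.5018, 0.1418, 0.2255]
orientation: [180.0, -0.0, -91.6]
force: [-0.2, -0.3, -0.7]
opening: 0.0231
```

Call:
jog_arm(
  commands=[
    [0, 0, 0, 0],
    [0, 0, 0, 0],
    [0, 0, 0, 0],
    [0, 0, 0, 0],
    [0, 0, 0, 0],
    [0, 0, 0, 0],
    [0, 0, 20, 0],
    [0, 0, 30, 0],
    [0, 0, 25, 0],
    [0, 0, 0, 0],
  ],
  fingers=36,
)

```text
clock: 37.83
tool_pos: [0.5043, 0.1425, 0.3065]
orientation: [-179.6, 0.2, -91.6]
force: [0.3, 0.1, 0.8]
opening: 0.0359
```

Run:
```python
from det import *
o=get_obs(); print(o['tool_pos'],o['force'],o['opening']); 
for n in('side','scene','wrist'): snap(n,n+'20.png')
big('wrist20',100,60,420,300,'w20.png'); big('scene20',190,80,350,200,'c20.png')
```

```text
[0.5043202  0.14251909 0.30646226] [0.31169615 0.10340287 0.84318746] 0.03588803712203091
```

View pics/w20.png

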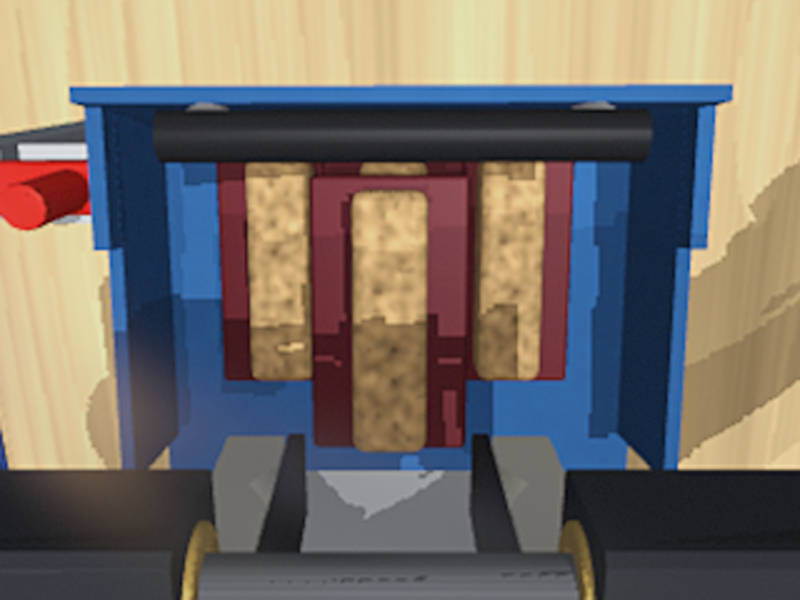

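View pics/c20.png

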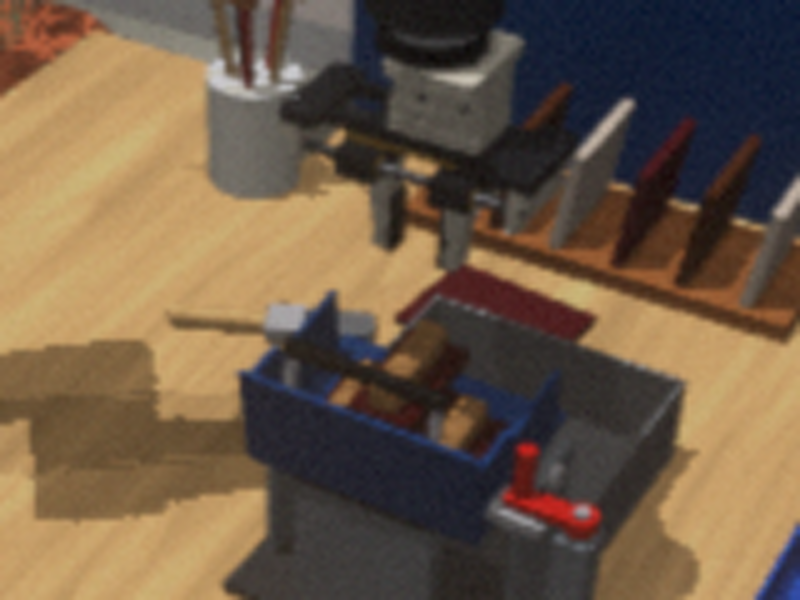

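All four lie in the upright skip, the last one stacked flat on the middle block. Next is the turnbutton: turning the tool so the jaws lie along the station's y, above the pin.

Call:
jog_arm(
  commands=[
    [12, -5, 2, 7],
    [12, -5, 2, 7],
    [12, -5, 2, 7],
    [12, -5, 2, 7],
    [12, -5, 2, 7],
    [12, -5, 2, 7],
    [12, -5, 2, 7],
    [12, -5, 2, 7],
    [12, -5, 0, 7],
    [8, 0, 0, 7],
  ],
  fingers=50,
)

```text
clock: 38.82
tool_pos: [0.6183, 0.0961, 0.3151]
orientation: [179.9, 0.1, -21.3]
force: [-1.4, -0.1, -0.9]
opening: 0.0503
```

Call:
jog_arm(
  commands=[
    [0, 0, 0, 7],
    [0, 0, 0, 7],
    [0, 0, 0, 6],
    [0, 0, 0, 0],
    [0, 0, 0, 0],
    [0, 0, 0, 0],
    [0, 0, 0, 0],
    [0, 0, 0, 0],
    [0, 0, 0, 0],
    [0, 0, 0, 0],
  ],
)

```text
clock: 39.65
tool_pos: [0.6179, 0.097, 0.3169]
orientation: [-180.0, -0.0, -1.7]
force: [-0.5, -0.2, -0.1]
opening: 0.05
```

Run:
```python
from det import *
o=get_obs(); print(o['tool_pos'],o['orientation'],o['joint_pos'],o['force'],o['opening']); 
for n in('side','scene','wrist'): snap(n,n+'21.png')
big('wrist21',0,0,512,384,'w21.png'); big('side21',180,90,340,210,'s21.png')
```

```text
[0.61793573 0.09695575 0.31693835] [-1.79995074e+02 -4.45987108e-03 -1.66616573e+00] [ 2.67722847e+01  1.29570561e+01  6.25618390e+00 -2.22325478e-03
 -8.32928601e+01  6.15618093e+01] [-0.48871174 -0.15188128 -0.08641934] 0.05001185702225978
```

View pics/w21.png

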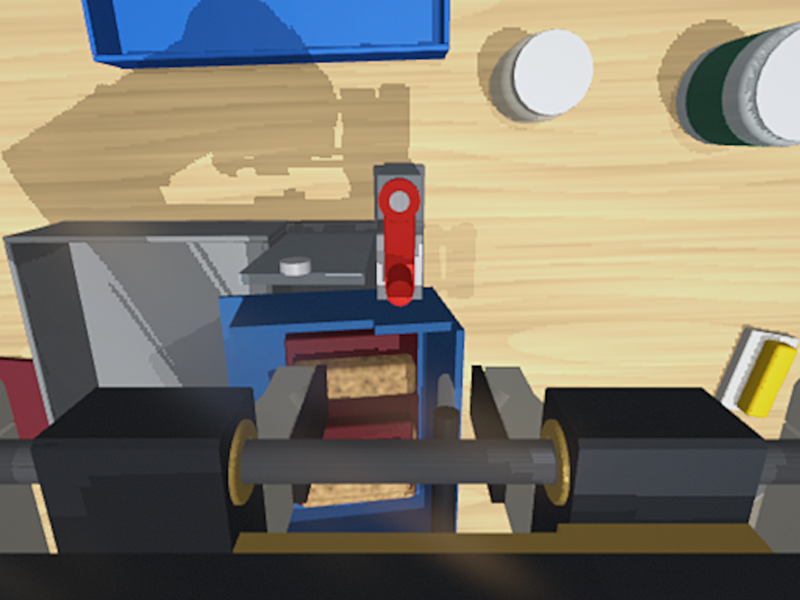

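View pics/s21.png

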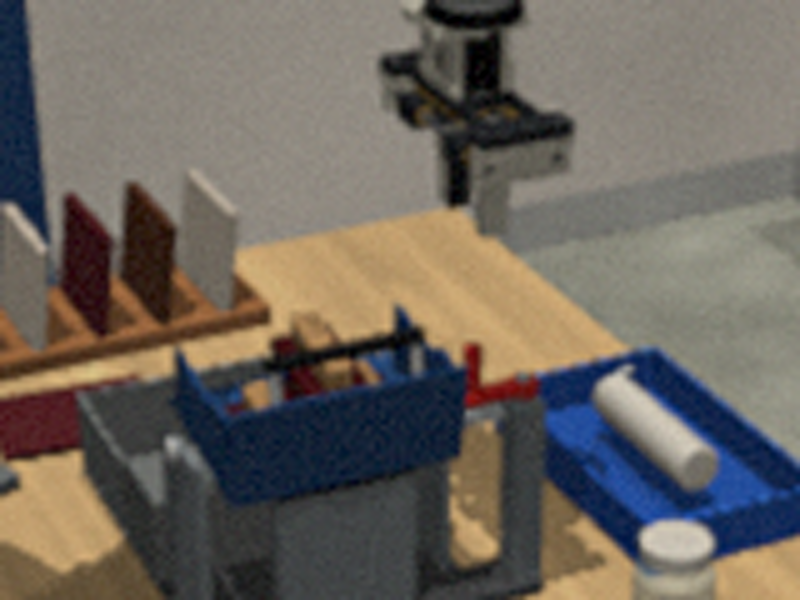

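Run:
```python
from det import *
print(ray('wrist21',399*.64,293*.64,.241))
tp=get_obs()['tool_pos']
for dy in(-.035,.035):
  for dz in (.0,.03): print(dy,dz,(proj('side21',tp+[-.001*0,dy,dz])-[180,90])*5)
  print((proj('side21',tp+[.0095,dy,.03])-[180,90])*5,(proj('side21',tp+[-.0095,dy,.03])-[180,90])*5)
big('side21',245,105,305,150,'s21z.png')
```

```text
[0.61870416 0.0963941  0.241     ]
-0.035 0.0 [493.78423921 275.11837315]
-0.035 0.03 [494.21163411 240.02008872]
[505.10986945 237.7620046 ] [483.27016698 242.28713035]
0.035 0.0 [454.33813728 241.41568228]
0.035 0.03 [454.41282148 207.08288405]
[465.0601006  204.95571616] [443.72457909 209.21823579]
```

View pics/s21z.png

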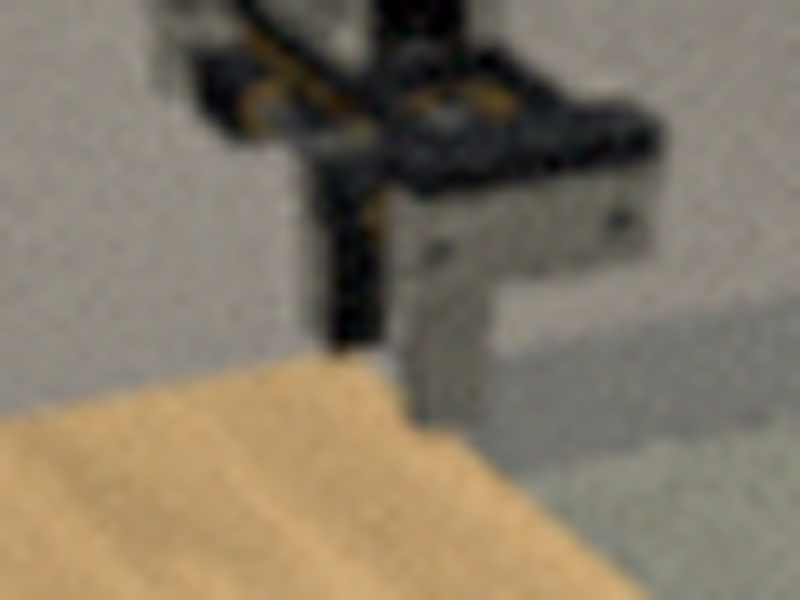

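Call:
jog_arm(
  commands=[
    [1, -0.5, -20, 0],
    [0, 0, -20, 0],
    [0, 0, -20, 0],
    [0, 0, -20, 0],
    [0, 0, -20, 0],
    [0, 0, -16, 0],
    [0, 0, -12, 0],
    [0, 0, -8, 0],
    [0, 0, -5, 0],
    [0, 0, 0, 0],
  ],
)

```text
clock: 40.63
tool_pos: [0.6186, 0.0963, 0.1751]
orientation: [180.0, 0.1, -1.6]
force: [0.2, 0.2, -0.3]
opening: 0.0502
```

Call:
jog_arm(
  commands=[
    [0, 0, 0, 0],
    [0, 0, 0, 0],
    [0, 0, 0, 0],
    [0, 0, 0, 0],
    [0, 0, 0, 0],
    [0, 0, 0, 0],
    [0, 0, 0, 0],
    [0, 0, 0, 0],
    [0, 0, 0, 0],
    [0, 0, 0, 0],
  ],
  fingers=3,
)

```text
clock: 41.47
tool_pos: [0.6191, 0.0965, 0.1762]
orientation: [-180.0, -0.0, -1.6]
force: [-1.6, 0.9, 2.8]
opening: 0.0151
```

Run:
```python
from det import *
o=get_obs(); print(o['tool_pos'],o['orientation'],o['force'],o['opening']); 
snap('side','side22.png')
big('side22',220,120,300,180,'s22.png')
```

```text
[0.6190632  0.09647129 0.1761953 ] [-1.79996703e+02 -1.97552068e-02 -1.62140522e+00] [-1.64549129  0.88507581  2.81281475] 0.01511661338630986
```

View pics/s22.png

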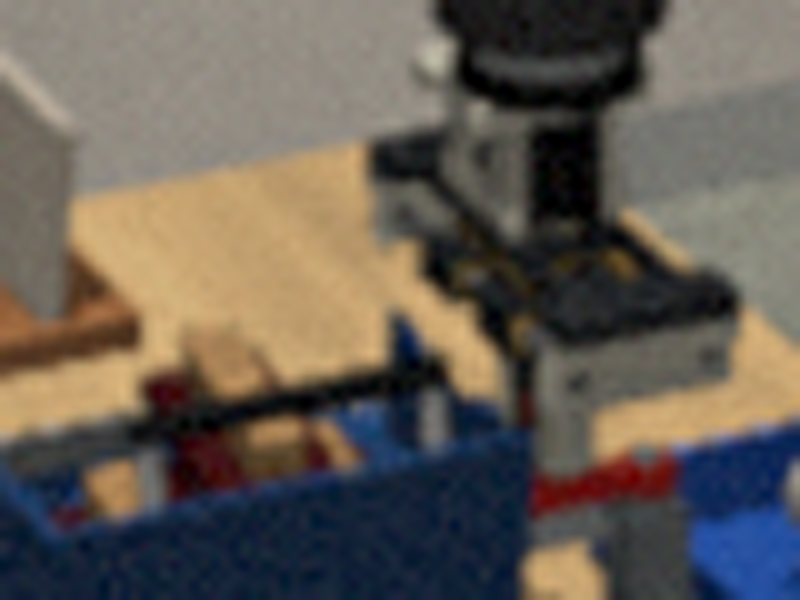

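Run:
```python
import numpy as np
ph=np.linspace(0,1.57,17); y=np.radians(-1.57); a=y+np.pi+ph
P=47*np.c_[np.cos(a),np.sin(a)]; print(np.diff(P,axis=0).round(1).tolist(), (P[-1]-P[0]))
```

```text
[[0.1, -4.6], [0.6, -4.6], [1.0, -4.5], [1.4, -4.4], [1.9, -4.2], [2.3, -4.0], [2.6, -3.8], [3.0, -3.5], [3.3, -3.2], [3.6, -2.8], [3.9, -2.5], [4.1, -2.1], [4.3, -1.7], [4.4, -1.2], [4.5, -0.8], [4.6, -0.4]] [ 45.6572259  -48.26903305]
```

Call:
jog_arm(
  commands=[
    [0.1, -4.6, 0, 0],
    [0.6, -4.6, 0, 0],
    [1, -4.5, 0, 0],
    [1.4, -4.4, 0, 0],
    [1.9, -4.2, 0, 0],
    [2.3, -4, 0, 0],
    [2.6, -3.8, 0, 0],
    [3, -3.5, 0, 0],
    [3.3, -3.2, 0, 0],
    [0, 0, 0, 0],
  ],
)

```text
clock: 42.35
tool_pos: [0.636, 0.0609, 0.1763]
orientation: [-179.9, -0.1, -1.6]
force: [0.3, 5.2, 2.6]
opening: 0.0154
```

Call:
jog_arm(
  commands=[
    [3.6, -2.8, 0, 0],
    [3.9, -2.5, 0, 0],
    [4.1, -2.1, 0, 0],
    [4.3, -1.7, 0, 0],
    [4.4, -1.2, 0, 0],
    [4.5, -0.8, 0, 0],
    [4.6, -0.4, 0, 0],
    [0, 0, 0, 0],
    [0, 0, 0, 0],
    [0, 0, 0, 0],
  ],
)

```text
clock: 43.18
tool_pos: [0.6646, 0.0487, 0.1762]
orientation: [-180.0, -0.0, -1.6]
force: [-2.8, 3.6, 5.8]
opening: 0.0155
```

Call:
jog_arm(
  commands=[
    [0, 0, 0, 0],
    [0, 0, 0, 0],
    [0, 0, 0, 0],
    [0, 0, 0, 0],
    [0, 0, 10, 0],
    [0, 0, 30, 0],
    [0, 0, 35, 0],
    [0, 0, 35, 0],
    [0, 0, 35, 0],
    [0, 0, 0, 0],
  ],
  fingers=50,
)

```text
clock: 44.02
tool_pos: [0.6674, 0.0475, 0.3304]
orientation: [-179.9, -0.7, -1.6]
force: [-0.2, -1.2, 1.7]
opening: 0.05
```

Run:
```python
from det import *
o=get_obs(); print(o['tool_pos'],o['orientation'],o['force'],o['opening']); 
snap('wrist','wrist23.png');snap('scene','scene23.png')
big('wrist23',0,0,512,384,'w23.png')
```

```text
[0.66737677 0.04751593 0.33042212] [-179.92009135   -0.70065678   -1.63368396] [-0.24218875 -1.21121522  1.65112347] 0.050020499119212324
```

View pics/w23.png

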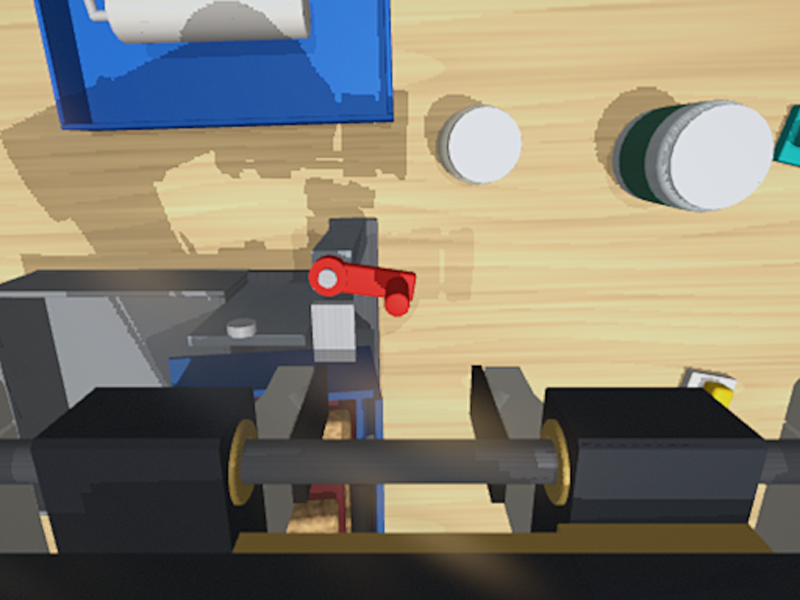

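Run:
```python
from det import *
a=ray('wrist23',328*.64,278*.64,.204); 
p=ray('wrist23',397*.64,303*.64,.241); print(a,p); d=p-a; print(np.degrees(np.arctan2(d[1],d[0]))+180+1.57)
e=ray('wrist23',413*.64,283*.64,.199); d=e-a; print(np.degrees(np.arctan2(d[1],d[0]))+180+1.57)
big('scene23',260,130,340,190,'c23.png')
```

```text
[0.6657328  0.09449126 0.204     ] [0.65885242 0.0485494  0.241     ]
83.05252917593212
85.1761546727611
```

View pics/c23.png

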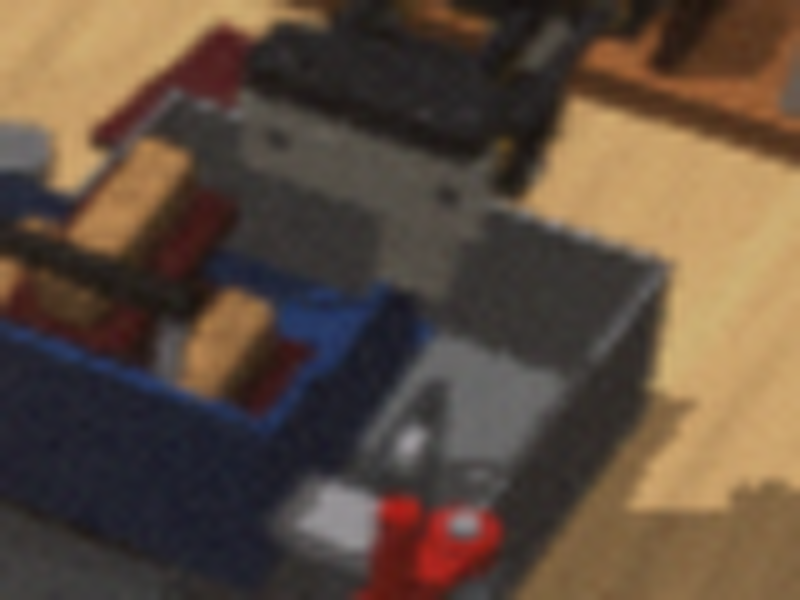

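The turnbutton reads about 84°, just short of 90°. I'll regrip and nudge it fully clear.

Call:
jog_arm(
  commands=[
    [-4.5, 0, -20, 0],
    [0, 0, -20, 0],
    [0, 0, -20, 0],
    [0, 0, -20, 0],
    [0, 0, -20, 0],
    [0, 0, -16, 0],
    [0, 0, -12, 0],
    [0, 0, -10, 0],
    [0, 0, -7, 0],
    [0, 0, 0, 0],
  ],
)

```text
clock: 44.95
tool_pos: [0.6593, 0.048, 0.1742]
orientation: [180.0, 0.1, -1.6]
force: [-0.9, 0.5, -0.4]
opening: 0.0497
```

Call:
jog_arm(
  commands=[
    [0, 0, 0, 0],
    [0, 0, 0, 0],
    [0, 0, 0, 0],
    [0, 0, 0, 0],
    [0, 0, 0, 0],
    [0, 0, 0, 0],
    [2, 0, 0, 0],
    [2, 0, 0, 0],
    [2, 0, 0, 0],
    [0, 0, 0, 0],
  ],
  fingers=3,
)

```text
clock: 45.78
tool_pos: [0.665, 0.0483, 0.1762]
orientation: [180.0, 0.1, -1.6]
force: [-5.5, 2.2, 4.7]
opening: 0.0154
```

Call:
jog_arm(
  commands=[
    [0, 0, 0, 0],
    [0, 0, 0, 0],
    [0, 0, 0, 0],
    [0, 0, 0, 0],
    [0, 0, 0, 0],
    [0, 0, 10, 0],
    [0, 0, 35, 0],
    [0, 0, 35, 0],
    [0, 0, 40, 0],
    [0, 0, 30, 0],
  ],
  fingers=44,
)

```text
clock: 46.62
tool_pos: [0.6665, 0.0477, 0.3304]
orientation: [-180.0, -0.2, -1.6]
force: [1.2, -0.1, 0.9]
opening: 0.0437
```

Run:
```python
from det import *
o=get_obs(); print(o['tool_pos'],o['orientation'],o['force'],o['opening']); 
snap('wrist','wrist24.png')
big('wrist24',150,120,310,240,'w24.png')
```

```text
[0.66645395 0.04771429 0.3304246 ] [-179.99303665   -0.1905079    -1.62889945] [ 1.20438972 -0.12891145  0.85492942] 0.04366262902491281
```

View pics/w24.png

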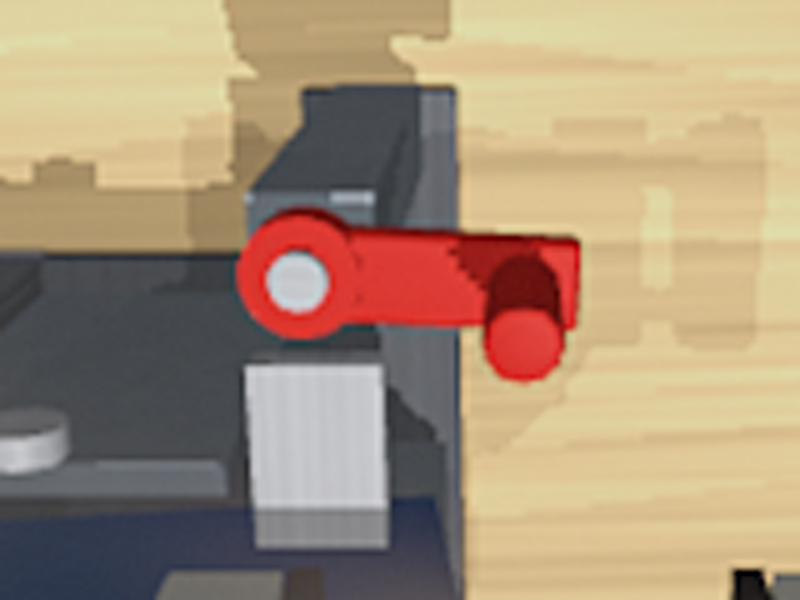

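Run:
```python
import numpy as np
t=np.linspace(0,1.4,31); Y=-100*np.cos(t)+115*np.sin(t); Z=100*np.sin(t)+115*np.cos(t)
d=np.c_[np.diff(Y)*.027,np.diff(Y),np.diff(Z)].round(1)
for i in range(0,30,10): print([r.tolist()+[0] for r in d[i:i+10]], Y[i+10],Z[i+10])
```

```text
[[0.1, 5.5, 4.5, 0], [0.2, 5.7, 4.3, 0], [0.2, 5.9, 4.0, 0], [0.2, 6.1, 3.7, 0], [0.2, 6.2, 3.4, 0], [0.2, 6.4, 3.2, 0], [0.2, 6.5, 2.9, 0], [0.2, 6.6, 2.5, 0], [0.2, 6.8, 2.2, 0], [0.2, 6.8, 1.9, 0]] -37.56742905590298 147.69457767341936
[[0.2, 6.9, 1.6, 0], [0.2, 7.0, 1.3, 0], [0.2, 7.0, 0.9, 0], [0.2, 7.1, 0.6, 0], [0.2, 7.1, 0.3, 0], [0.2, 7.1, -0.1, 0], [0.2, 7.1, -0.4, 0], [0.2, 7.1, -0.7, 0], [0.2, 7.0, -1.0, 0], [0.2, 7.0, -1.4, 0]] 32.89909037794449 148.80406530839082
[[0.2, 6.9, -1.7, 0], [0.2, 6.8, -2.0, 0], [0.2, 6.7, -2.3, 0], [0.2, 6.6, -2.6, 0], [0.2, 6.5, -2.9, 0], [0.2, 6.3, -3.2, 0], [0.2, 6.2, -3.5, 0], [0.2, 6.0, -3.8, 0], [0.2, 5.8, -4.1, 0], [0.2, 5.6, -4.4, 0]] 96.33000465864882 118.09119443237374
```

Call:
jog_arm(
  commands=[
    [-20, 3, 0, 0],
    [-20, 3, 0, 0],
    [-20, 3, 0, 0],
    [-20, 3, 0, 0],
    [-20, 3, 0, 0],
    [-20, 3, 0, 0],
    [-20, 3, 0, 0],
    [-20, 3, 0, 0],
    [-8, 2, 0, 0],
    [0, 0, 0, 0],
  ],
  fingers=40,
)

```text
clock: 47.5
tool_pos: [0.497, 0.0743, 0.3275]
orientation: [-179.9, -0.1, -1.6]
force: [-0.2, 0.6, -0.6]
opening: 0.0401
```

Call:
jog_arm(
  commands=[
    [0, 0, 0, 0],
    [0, 0, 0, 0],
    [0, 0, 0, 0],
    [0, 0, 0, 0],
    [0, 0, 0, 0],
    [0, 0, 0, 0],
    [0, 0, 0, 0],
    [0, 0, 0, 0],
    [0, 0, 0, 0],
    [0, 0, 0, 0],
  ],
)

```text
clock: 48.33
tool_pos: [0.4981, 0.0741, 0.3259]
orientation: [180.0, 0.0, -1.6]
force: [1.0, 0.2, -0.8]
opening: 0.0399
```

Run:
```python
from det import *
o=get_obs(); print(o['tool_pos'],o['orientation'],o['force'],o['opening']); 
snap('wrist','wrist25.png');snap('side','side25.png');big('side25',180,90,340,210,'s25.png')
tp=o['tool_pos']
for q in(tp,tp+[0,0,.032],[.4971,.0748,.275]): print((proj('side25',q)-[180,90])*5)
```

```text
[0.49807099 0.07412535 0.32589769] [ 1.79999619e+02  1.41540293e-03 -1.63001427e+00] [ 1.00701911  0.23194213 -0.79474179] 0.039878033858199116
[346.97993275 288.14275967]
[346.02300238 249.95648757]
[346.96990936 347.28555306]
```

View pics/s25.png

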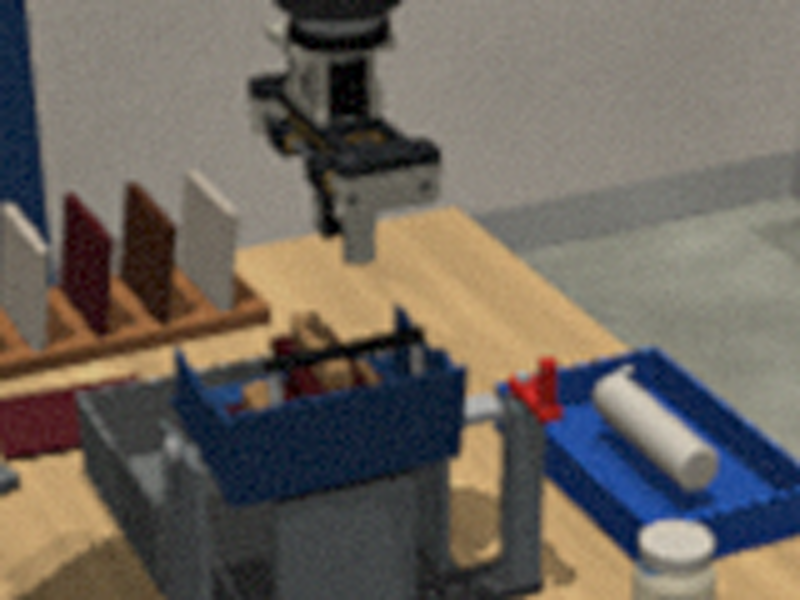

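Call:
jog_arm(
  commands=[
    [-1, 0.5, -15, 0],
    [0, 0, -15, 0],
    [0, 0, -15, 0],
    [0, 0, -15, 0],
    [0, 0, -12, 0],
    [0, 0, -10, 0],
    [0, 0, -8, 0],
    [0, 0, -5, 0],
    [0, 0, -3, 0],
    [0, 0, 0, 0],
  ],
)

```text
clock: 49.27
tool_pos: [0.497, 0.0746, 0.2276]
orientation: [180.0, 0.0, -1.6]
force: [-0.1, 0.1, -0.2]
opening: 0.0399
```

Call:
jog_arm(
  commands=[
    [0, 0, 0, 0],
    [0, 0, 0, 0],
    [0, 0, 0, 0],
    [0, 0, 0, 0],
    [0, 0, 0, 0],
    [0, 0, 0, 0],
    [0, 0, 0, 0],
    [0, 0, 0, 0],
    [0, 0, 0, 0],
    [0, 0, 0, 0],
  ],
  fingers=3,
)

```text
clock: 50.1
tool_pos: [0.4972, 0.0747, 0.2282]
orientation: [-180.0, -0.0, -1.6]
force: [-1.0, 0.9, 3.3]
opening: 0.0132
```

Run:
```python
from det import *
o=get_obs(); print(o['tool_pos'],o['orientation'],o['force'],o['opening']); 
snap('side','side26.png');big('side26',210,110,290,170,'s26.png')
```

```text
[0.49722048 0.07471553 0.22819854] [-1.79988012e+02 -2.78548606e-02 -1.62065750e+00] [-1.03880013  0.92849376  3.31946536] 0.013235903971208178
```

View pics/s26.png

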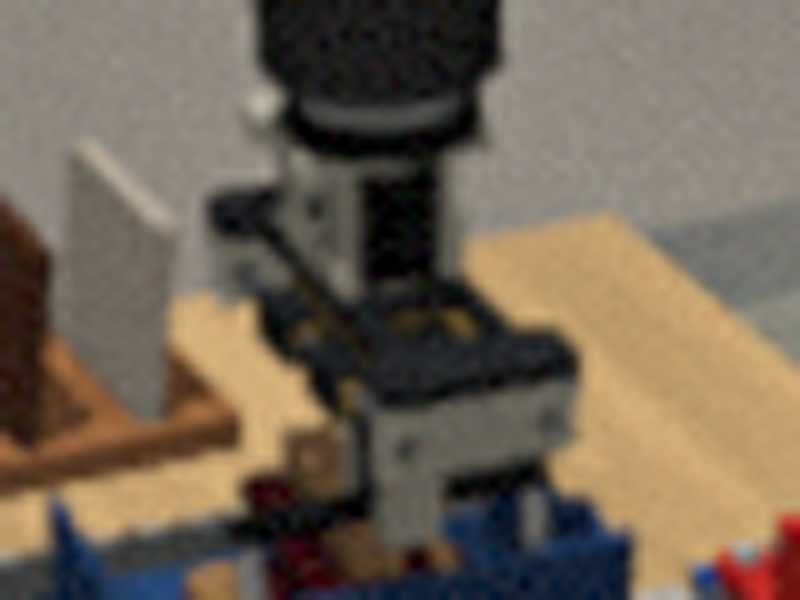

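The bar is gripped (13 mm). Tipping along the arc, first third.

Call:
jog_arm(
  commands=[
    [0.1, 5.5, 4.5, 0],
    [0.2, 5.7, 4.3, 0],
    [0.2, 5.9, 4, 0],
    [0.2, 6.1, 3.7, 0],
    [0.2, 6.2, 3.4, 0],
    [0.2, 6.4, 3.2, 0],
    [0.2, 6.5, 2.9, 0],
    [0.2, 6.6, 2.5, 0],
    [0.2, 6.8, 2.2, 0],
    [0.2, 6.8, 1.9, 0],
  ],
)

```text
clock: 50.98
tool_pos: [0.4989, 0.1348, 0.2616]
orientation: [179.8, -0.0, -1.7]
force: [-1.0, -8.6, 5.9]
opening: 0.0129
```

Run:
```python
from det import *
o=get_obs(); print(o['tool_pos'],o['orientation'],o['force'],o['moment'],o['opening']); 
snap('side','side27.png');big('side27',180,90,340,210,'s27.png')
```

```text
[0.49892145 0.1347938  0.26161542] [ 1.79754972e+02 -1.07547653e-02 -1.66039093e+00] [-1.03945638 -8.57533002  5.88035599] [-3.34733821  0.27567405  0.04963772] 0.012885700790541132
```

View pics/s27.png

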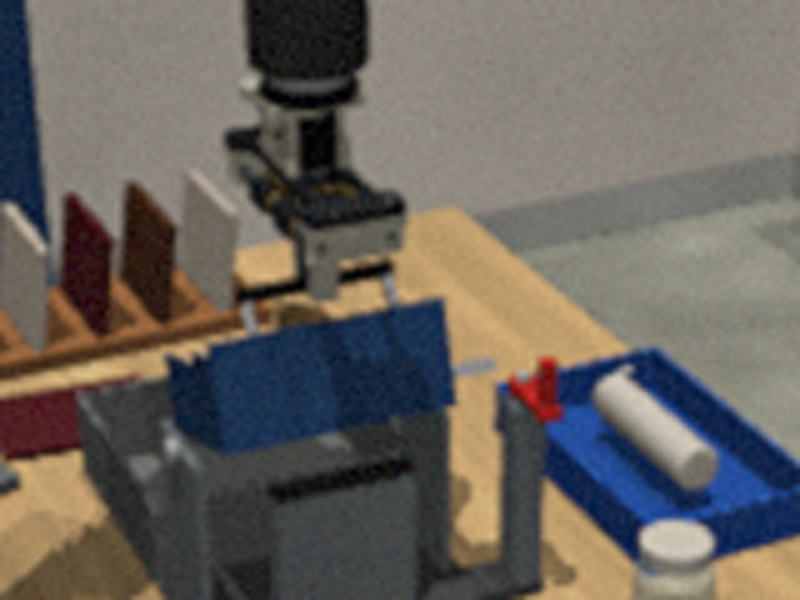

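Tipping works, with about 9 N at the bar. Continuing.

Call:
jog_arm(
  commands=[
    [0.2, 6.9, 1.6, 0],
    [0.2, 7, 1.3, 0],
    [0.2, 7, 0.9, 0],
    [0.2, 7.1, 0.6, 0],
    [0.2, 7.1, 0.3, 0],
    [0.2, 7.1, -0.1, 0],
    [0.2, 7.1, -0.4, 0],
    [0.2, 7.1, -0.7, 0],
    [0.2, 7, -1, 0],
    [0.2, 7, -1.4, 0],
  ],
)

```text
clock: 51.87
tool_pos: [0.5012, 0.2085, 0.2615]
orientation: [-180.0, -0.0, -1.6]
force: [2.5, -1.6, 2.3]
opening: 0.0127
```

Run:
```python
from det import *
o=get_obs(); print(o['tool_pos'],o['orientation'],o['force'],o['moment'],o['opening']); 
snap('side','side28.png');big('side28',180,90,340,210,'s28.png')
snap('scene','scene28.png');big('scene28',190,80,350,200,'c28.png')
```

```text
[0.50119345 0.20851214 0.26149877] [-1.79981286e+02 -2.00795862e-02 -1.62037510e+00] [ 2.49034365 -1.58460424  2.28275284] [-1.23720697 -0.57512348  0.02102976] 0.01272186783200036
```

View pics/s28.png

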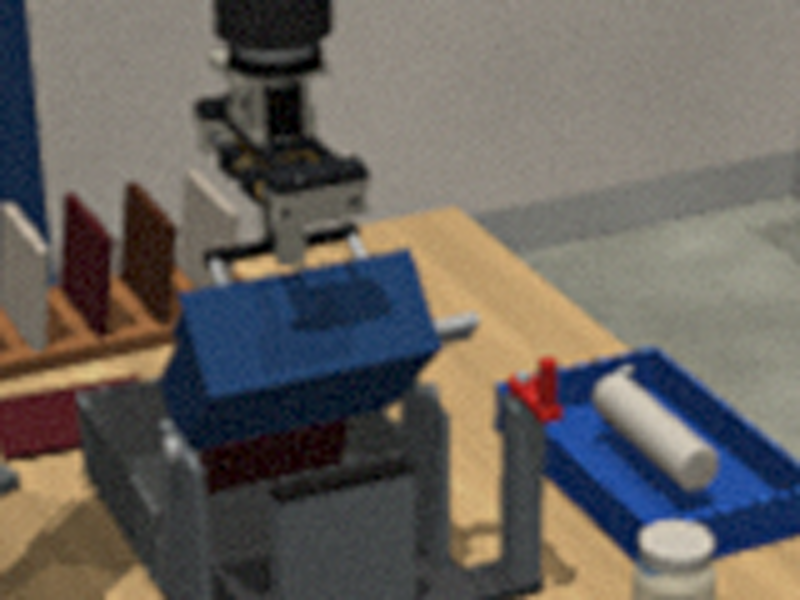

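View pics/c28.png

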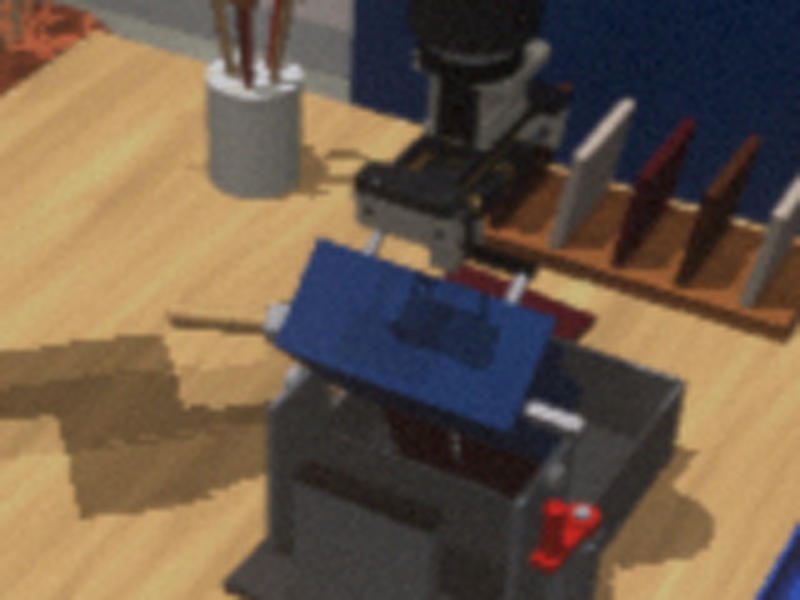

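Call:
jog_arm(
  commands=[
    [0.2, 6.9, -1.7, 0],
    [0.2, 6.8, -2, 0],
    [0.2, 6.7, -2.3, 0],
    [0.2, 6.6, -2.6, 0],
    [0.2, 6.5, -2.9, 0],
    [0.2, 6.3, -3.2, 0],
    [0.2, 6.2, -3.5, 0],
    [0.2, 6, -3.8, 0],
    [0, 0, 0, 0],
    [0, 0, 0, 0],
  ],
)

```text
clock: 52.8
tool_pos: [0.5026, 0.2605, 0.2389]
orientation: [-180.0, 0.0, -1.6]
force: [4.4, 0.9, -1.0]
opening: 0.0129
```

Run:
```python
from det import *
o=get_obs(); print(o['tool_pos'],o['orientation'],o['force'],o['moment'],o['opening']); 
snap('side','side29.png');big('side29',180,90,340,210,'s29.png')
snap('scene','scene29.png');big('scene29',190,80,350,200,'c29.png')
snap('wrist','wrist29.png');big('wrist29',0,0,512,384,'w29.png')
```

```text
[0.50260337 0.26054835 0.23893698] [-1.79976795e+02  1.29002859e-02 -1.59545244e+00] [ 4.35995376  0.93076225 -0.95309843] [ 0.10152757 -1.53775293 -0.01998248] 0.012865615291254007
```

View pics/s29.png

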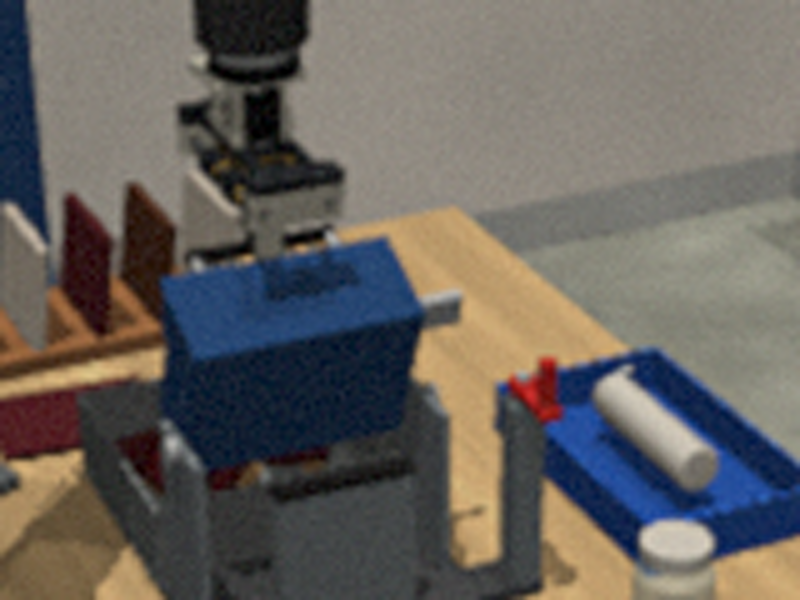

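View pics/c29.png

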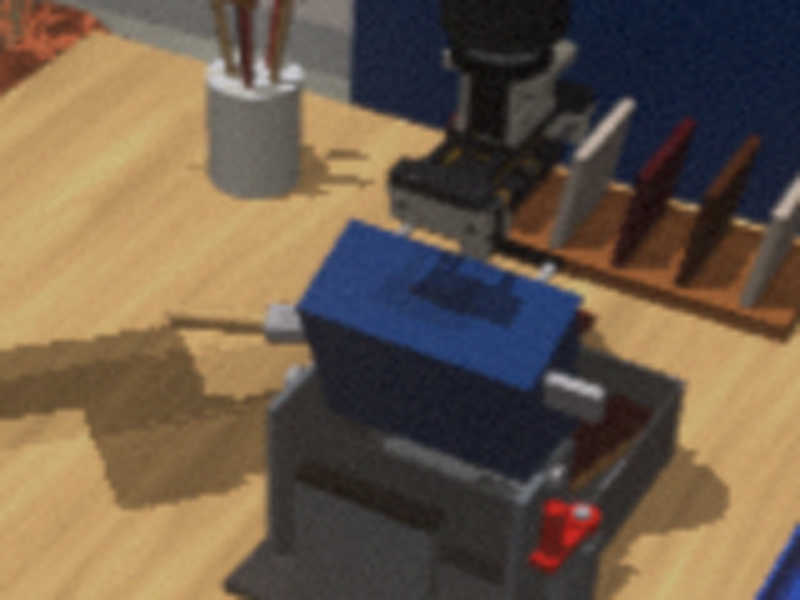

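View pics/w29.png

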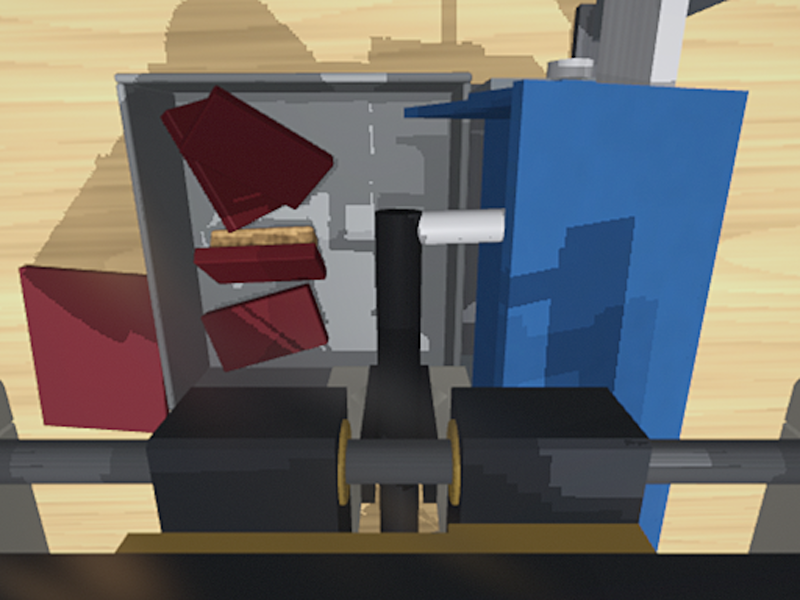

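Call:
jog_arm(
  commands=[
    [0, 2, -1.4, 0],
    [0, 2, -1.4, 0],
    [0, 2, -1.4, 0],
    [0, 0, 0, 0],
    [0, 0, 0, 0],
    [0, 0, 0, 0],
    [0, 0, 0, 0],
    [0, 0, 0, 0],
    [0, 0, 0, 0],
    [0, 0, 0, 0],
  ],
)

```text
clock: 53.78
tool_pos: [0.5027, 0.2656, 0.2354]
orientation: [-180.0, -0.0, -1.6]
force: [5.0, 0.6, -1.0]
opening: 0.0131
```

Run:
```python
from det import *
o=get_obs(); print(o['tool_pos'],o['force'],o['moment'],o['opening']); 
snap('wrist','wrist30.png');big('wrist30',70,40,310,220,'w30.png')
```

```text
[0.50272376 0.26561399 0.23544941] [ 5.04839864  0.56004185 -0.96582549] [-0.15434796 -1.75815872  0.08952879] 0.01307197393873001
```

View pics/w30.png

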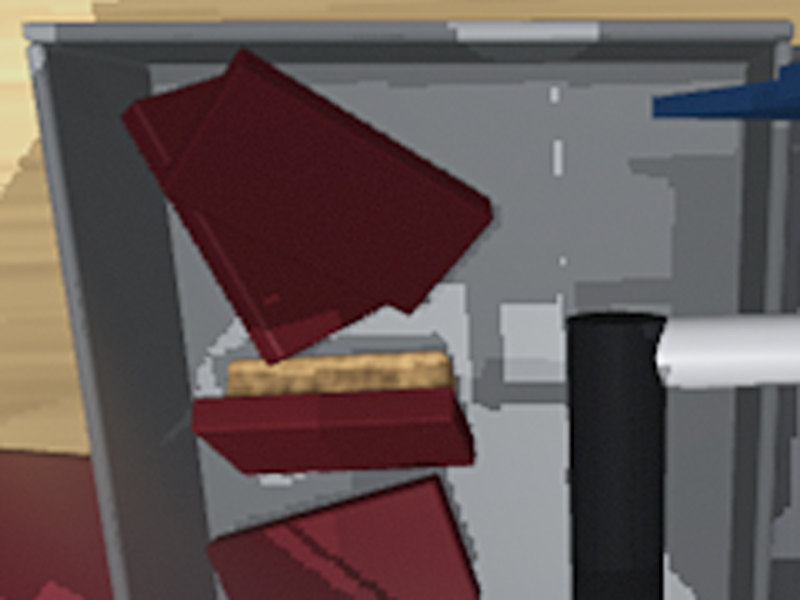

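All four blocks are in the bin: two overlapping at the top left of the crop, one in the middle and one below. Easing the skip back along the same arc, slowing toward the end.

Run:
```python
import numpy as np
f=lambda t:np.c_[-100*np.cos(t)+115*np.sin(t),100*np.sin(t)+115*np.cos(t)]
T=[f(np.array([x]))[0] for x in (1.3,1.35,1.4)]; print(T, 'cur',(.2656-.0747)*1000-100,115+7.2)
t=np.r_[np.linspace(1.345,.45,21),np.linspace(.45,0,20)[1:]]
P=f(t); d=np.c_[np.diff(P[:,0])*.028,np.diff(P)*0 if 0 else np.diff(P[:,0]),np.diff(P[:,1])].round(1)
for i in range(0,len(d),10): print([r.tolist()+[0] for r in d[i:i+10]])
print(d.sum(0))
```

```text
[array([ 84.05930846, 127.11818383]), array([ 90.30751744, 122.7581048 ]), array([ 96.33000466, 118.09119443])] cur 90.9 122.2
[[-0.2, -5.6, 3.9, 0], [-0.2, -5.8, 3.6, 0], [-0.2, -5.9, 3.4, 0], [-0.2, -6.1, 3.1, 0], [-0.2, -6.2, 2.8, 0], [-0.2, -6.3, 2.5, 0], [-0.2, -6.4, 2.3, 0], [-0.2, -6.5, 2.0, 0], [-0.2, -6.6, 1.7, 0], [-0.2, -6.7, 1.4, 0]]
[[-0.2, -6.7, 1.1, 0], [-0.2, -6.8, 0.8, 0], [-0.2, -6.8, 0.5, 0], [-0.2, -6.8, 0.2, 0], [-0.2, -6.8, -0.1, 0], [-0.2, -6.8, -0.4, 0], [-0.2, -6.8, -0.7, 0], [-0.2, -6.7, -1.0, 0], [-0.2, -6.7, -1.3, 0], [-0.2, -6.6, -1.6, 0]]
[[-0.1, -3.5, -1.0, 0], [-0.1, -3.4, -1.1, 0], [-0.1, -3.4, -1.2, 0], [-0.1, -3.4, -1.2, 0], [-0.1, -3.4, -1.3, 0], [-0.1, -3.3, -1.4, 0], [-0.1, -3.3, -1.5, 0], [-0.1, -3.3, -1.5, 0], [-0.1, -3.2, -1.6, 0], [-0.1, -3.2, -1.7, 0]]
[[-0.1, -3.1, -1.8, 0], [-0.1, -3.1, -1.8, 0], [-0.1, -3.1, -1.9, 0], [-0.1, -3.0, -2.0, 0], [-0.1, -3.0, -2.1, 0], [-0.1, -2.9, -2.1, 0], [-0.1, -2.9, -2.2, 0], [-0.1, -2.8, -2.3, 0], [-0.1, -2.8, -2.3, 0]]
[  -5.9 -189.7   -7.8]
```

Call:
jog_arm(
  commands=[
    [-0.2, -5.6, 3.9, 0],
    [-0.2, -5.8, 3.6, 0],
    [-0.2, -5.9, 3.4, 0],
    [-0.2, -6.1, 3.1, 0],
    [-0.2, -6.2, 2.8, 0],
    [-0.2, -6.3, 2.5, 0],
    [-0.2, -6.4, 2.3, 0],
    [-0.2, -6.5, 2, 0],
    [-0.2, -6.6, 1.7, 0],
    [-0.2, -6.7, 1.4, 0],
  ],
)

```text
clock: 54.67
tool_pos: [0.501, 0.2043, 0.2633]
orientation: [-179.8, -0.1, -1.6]
force: [2.9, 2.8, 5.9]
opening: 0.0129
```

Call:
jog_arm(
  commands=[
    [-0.2, -6.7, 1.1, 0],
    [-0.2, -6.8, 0.8, 0],
    [-0.2, -6.8, 0.5, 0],
    [-0.2, -6.8, 0.2, 0],
    [-0.2, -6.8, -0.1, 0],
    [-0.2, -6.8, -0.4, 0],
    [-0.2, -6.8, -0.7, 0],
    [-0.2, -6.7, -1, 0],
    [-0.2, -6.7, -1.3, 0],
    [-0.2, -6.6, -1.6, 0],
  ],
)

```text
clock: 55.5
tool_pos: [0.4981, 0.1346, 0.2588]
orientation: [179.9, 0.1, -1.7]
force: [5.0, -0.1, 0.2]
opening: 0.0127
```

Run:
```python
from det import *
o=get_obs(); print(o['tool_pos'],o['force'],o['opening']); 
snap('side','side31.png');big('side31',180,90,340,210,'s31.png')
```

```text
[0.49813    0.13460191 0.25881028] [ 5.02783381 -0.10777224  0.22967808] 0.012722443569278659
```

View pics/s31.png

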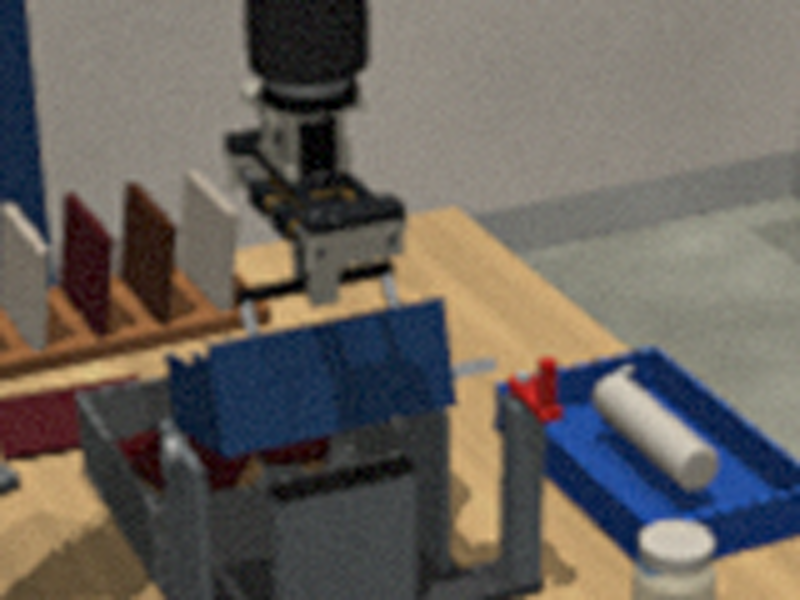

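Call:
jog_arm(
  commands=[
    [-0.1, -3.5, -1, 0],
    [-0.1, -3.4, -1.1, 0],
    [-0.1, -3.4, -1.2, 0],
    [-0.1, -3.4, -1.2, 0],
    [-0.1, -3.4, -1.3, 0],
    [-0.1, -3.3, -1.4, 0],
    [-0.1, -3.3, -1.5, 0],
    [-0.1, -3.3, -1.5, 0],
    [-0.1, -3.2, -1.6, 0],
    [-0.1, -3.2, -1.7, 0],
  ],
)

```text
clock: 56.38
tool_pos: [0.4969, 0.1021, 0.2456]
orientation: [180.0, 0.1, -1.6]
force: [-1.4, -1.4, -0.2]
opening: 0.0132
```

Call:
jog_arm(
  commands=[
    [-0.1, -3.1, -1.8, 0],
    [-0.1, -3.1, -1.8, 0],
    [-0.1, -3.1, -1.9, 0],
    [-0.1, -3, -2, 0],
    [-0.1, -3, -2.1, 0],
    [-0.1, -2.9, -2.1, 0],
    [-0.1, -2.9, -2.2, 0],
    [-0.1, -2.8, -2.3, 0],
    [-0.1, -2.8, -2.3, 0],
    [0, -0.7, -0.5, 0],
  ],
)

```text
clock: 57.22
tool_pos: [0.4963, 0.0747, 0.2267]
orientation: [180.0, 0.0, -1.6]
force: [-7.2, 1.4, 1.5]
opening: 0.0131
```

Call:
jog_arm(
  commands=[
    [0, 0, 0, 0],
    [0, 0, 0, 0],
    [0, 0, 0, 0],
    [0, 0, 0, 0],
    [0, 0, 0, 0],
    [0, 0, 0, 0],
    [0, 0, 0, 0],
    [0, 0, 0, 0],
    [0, 0, 0, 0],
    [0, 0, 0, 0],
  ],
)

```text
clock: 58.05
tool_pos: [0.4962, 0.0748, 0.2268]
orientation: [180.0, 0.1, -1.6]
force: [-4.4, -2.0, -2.4]
opening: 0.0129
```

Run:
```python
from det import *
o=get_obs(); print(o['tool_pos'],o['force'],o['opening']); 
snap('side','side32.png');big('side32',180,90,340,210,'s32.png')
```

```text
[0.49622144 0.07480951 0.22675681] [-4.3934546  -1.95936637 -2.39566792] 0.012909618585254454
```

View pics/s32.png

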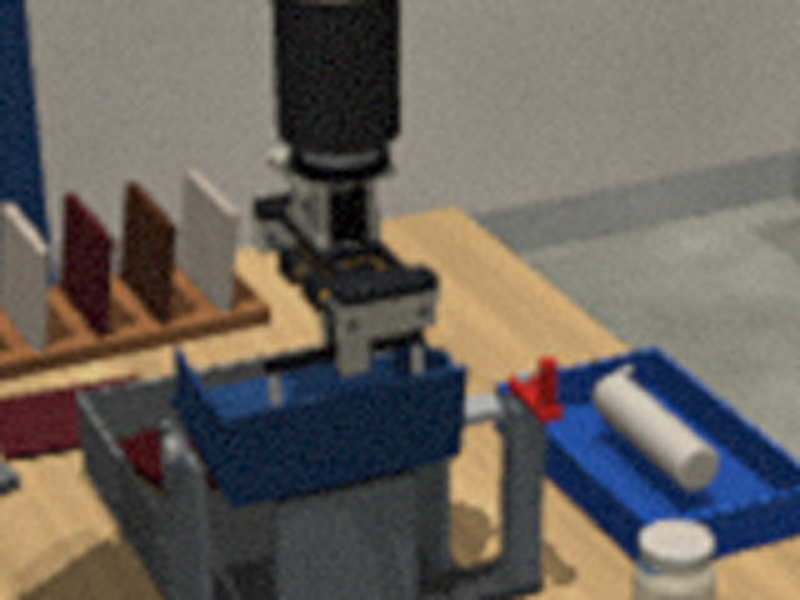

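Upright again. Releasing the bar and going back to the pin.

Call:
jog_arm(
  commands=[
    [0, 0, 0, 0],
    [0, 0, 0, 0],
    [0, 0, 0, 0],
    [0, 0, 0, 0],
    [0, 0, 0, 0],
    [0, 0, 0, 0],
    [0, 0, 15, 0],
    [0, 0, 25, 0],
    [0, 0, 30, 0],
    [0, 0, 30, 0],
  ],
  fingers=40,
)

```text
clock: 58.93
tool_pos: [0.4965, 0.075, 0.3282]
orientation: [180.0, 0.0, -1.6]
force: [0.4, 0.1, -1.1]
opening: 0.0401
```

Call:
jog_arm(
  commands=[
    [20, -3, 0, 0],
    [20, -3, 0, 0],
    [20, -3, 0, 0],
    [20, -3, 0, 0],
    [20, -3, 0, 0],
    [20, -3, 0, 0],
    [20, -3, 0, 0],
    [20, -3, 0, 0],
    [8, -3, 0, 0],
    [0, 0, 0, 0],
  ],
)

```text
clock: 59.77
tool_pos: [0.6658, 0.0476, 0.3255]
orientation: [179.9, 0.1, -1.7]
force: [-0.1, 0.9, -0.2]
opening: 0.04
```

Call:
jog_arm(
  commands=[
    [0, 0, 0, 0],
    [0, 0, 0, 0],
    [0, 0, 0, 0],
    [0, 0, 0, 0],
    [0, 0, 0, 0],
    [0, 0, 0, 0],
    [0, 0, 0, 0],
    [0, 0, 0, 0],
    [0, 0, 0, 0],
    [0, 0, 0, 0],
  ],
)

```text
clock: 60.6
tool_pos: [0.6647, 0.0482, 0.3271]
orientation: [-180.0, 0.0, -1.6]
force: [-0.0, 0.7, 0.5]
opening: 0.0396
```

Run:
```python
from det import *
o=get_obs(); print(o['tool_pos'],o['orientation'],o['force'],o['opening']); 
snap('wrist','wrist33.png');big('wrist33',0,0,512,384,'w33.png')
```

```text
[0.66465095 0.04816284 0.32707594] [-1.79998218e+02  2.10611229e-03 -1.62714612e+00] [-0.0266356   0.74217198  0.51888704] 0.03957657414679197
```

View pics/w33.png

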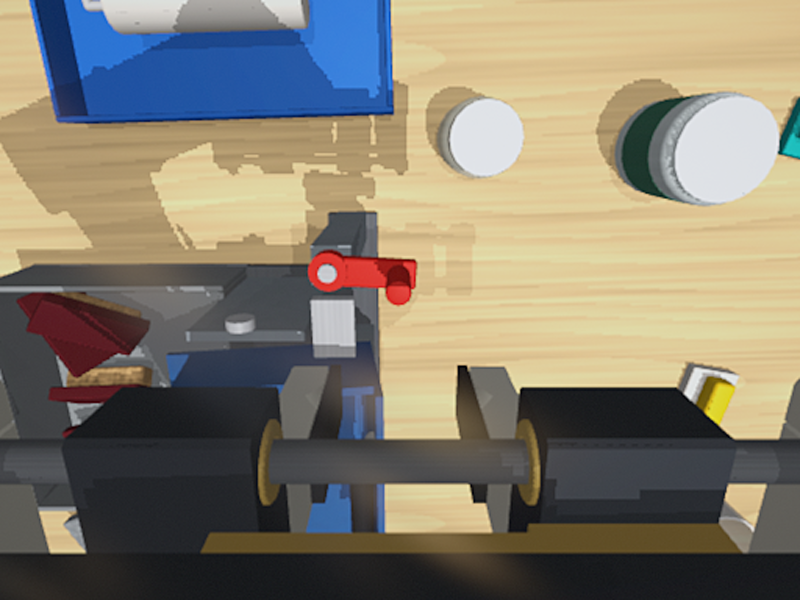

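Call:
jog_arm(
  commands=[
    [0, 0, -20, 0],
    [0, 0, -20, 0],
    [0, 0, -20, 0],
    [0, 0, -20, 0],
    [0, 0, -20, 0],
    [0, 0, -18, 0],
    [0, 0, -14, 0],
    [0, 0, -11, 0],
    [0, 0, -8, 0],
    [0, 0, 0, 0],
  ],
)

```text
clock: 61.48
tool_pos: [0.6639, 0.048, 0.1743]
orientation: [180.0, 0.1, -1.6]
force: [-0.3, 1.0, 0.4]
opening: 0.04
```

Call:
jog_arm(
  commands=[
    [0, 0, 0, 0],
    [0, 0, 0, 0],
    [0, 0, 0, 0],
    [0, 0, 0, 0],
    [0, 0, 0, 0],
    [0, 0, 0, 0],
    [0, 0, 0, 0],
    [0, 0, 0, 0],
    [0, 0, 0, 0],
    [0, 0, 0, 0],
  ],
  fingers=3,
)

```text
clock: 62.32
tool_pos: [0.6651, 0.0483, 0.1768]
orientation: [-180.0, -0.1, -1.6]
force: [-1.0, 1.2, 6.2]
opening: 0.0152
```

Call:
jog_arm(
  commands=[
    [-4.6, 0.4, 0, 0],
    [-4.5, 0.8, 0, 0],
    [-4.4, 1.2, 0, 0],
    [-4.3, 1.7, 0, 0],
    [-4.1, 2.1, 0, 0],
    [-3.9, 2.5, 0, 0],
    [-3.6, 2.8, 0, 0],
    [-3.3, 3.2, 0, 0],
    [-3, 3.5, 0, 0],
    [0, 0, 0, 0],
  ],
)

```text
clock: 63.15
tool_pos: [0.6281, 0.0639, 0.1768]
orientation: [179.8, 0.1, -1.7]
force: [-2.9, -8.1, 7.2]
opening: 0.0153
```

Call:
jog_arm(
  commands=[
    [-2.6, 3.8, 0, 0],
    [-2.3, 4, 0, 0],
    [-1.9, 4.2, 0, 0],
    [-1.4, 4.4, 0, 0],
    [-1, 4.5, 0, 0],
    [-0.6, 4.6, 0, 0],
    [-0.1, 4.6, 0, 0],
    [0, 0, 0, 0],
    [0, 0, 0, 0],
    [0, 0, 0, 0],
  ],
)

```text
clock: 63.98
tool_pos: [0.6159, 0.0936, 0.1762]
orientation: [179.8, 0.3, -1.7]
force: [-10.6, -6.0, 9.9]
opening: 0.0153
```

Call:
jog_arm(
  commands=[
    [0, 0, 0, 0],
    [0, 0, 0, 0],
    [0, 0, 0, 0],
    [0, 0, 0, 0],
    [0, 0, 0, 0],
    [0, 0, 10, 0],
    [0, 0, 35, 0],
    [0, 0, 35, 0],
    [0, 0, 40, 0],
    [0, 0, 30, 0],
  ],
  fingers=44,
)

```text
clock: 64.82
tool_pos: [0.6195, 0.0963, 0.3305]
orientation: [-180.0, -0.2, -1.6]
force: [0.5, 0.1, 1.0]
opening: 0.044
```

Run:
```python
from det import *
o=get_obs(); print(o['tool_pos'],o['orientation'],o['force'],o['opening']); 
snap('wrist','wrist34.png');big('wrist34',0,0,512,384,'w34.png')
```

```text
[0.61954845 0.0962693  0.33047369] [-179.96996101   -0.18450555   -1.61270249] [0.49503995 0.11472225 1.01783489] 0.044035955111240775
```

View pics/w34.png

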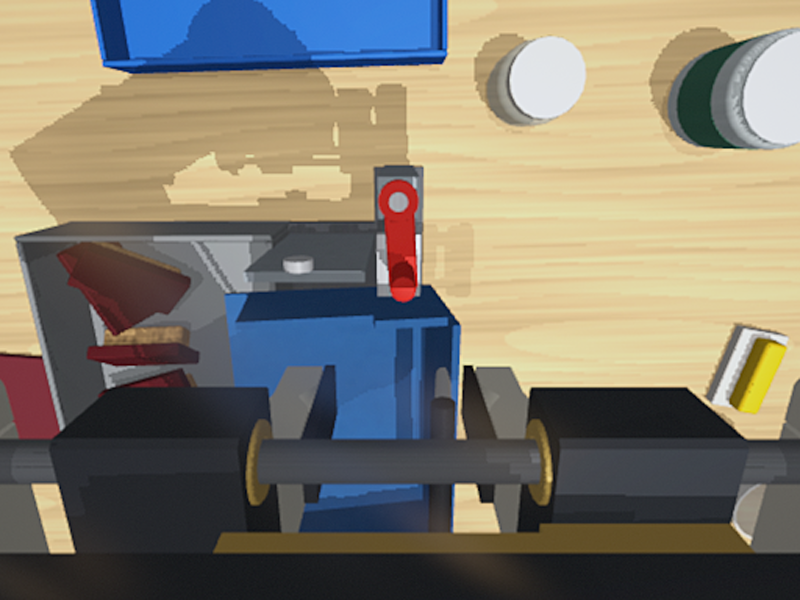

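Run:
```python
from det import *
a=ray('wrist34',399*.64,201*.64,.204); p=ray('wrist34',403*.64,290*.64,.241); print(a,p); d=p-a; print(np.degrees(np.arctan2(d[1],d[0]))%360-180+1.57)
big('wrist34',200,90,320,200,'w34z.png')
```

```text
[0.6660765  0.09456952 0.204     ] [0.61819276 0.09345616 0.241     ]
2.901958113636063
```

View pics/w34z.png

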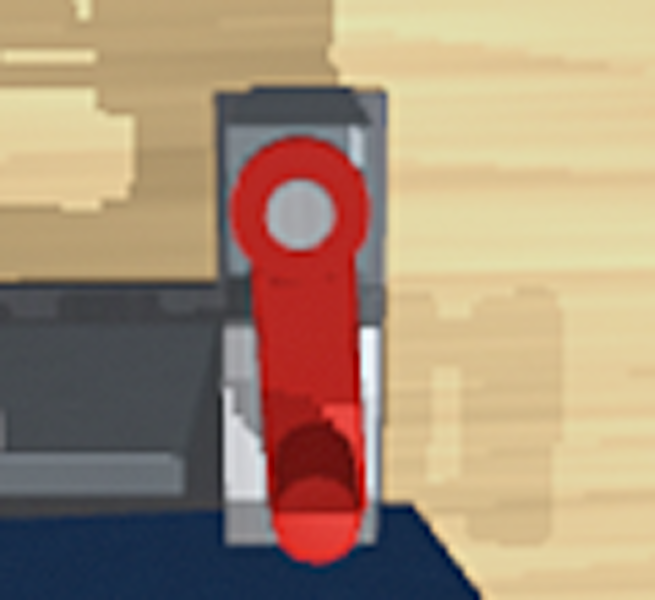

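Turnbutton at about 3–5°, inside the 0.2 rad limit. One short regrip to bring it fully across.

Call:
jog_arm(
  commands=[
    [0, 0, -20, 0],
    [0, 0, -20, 0],
    [0, 0, -20, 0],
    [0, 0, -20, 0],
    [0, 0, -20, 0],
    [0, 0, -18, 0],
    [0, 0, -14, 0],
    [0, 0, -11, 0],
    [0, 0, -7, 0],
    [0, 0, 0, 0],
  ],
)

```text
clock: 65.7
tool_pos: [0.6185, 0.0963, 0.1749]
orientation: [180.0, 0.1, -1.6]
force: [-0.0, -0.7, 0.6]
opening: 0.0443
```

Call:
jog_arm(
  commands=[
    [0, 0, 0, 0],
    [0, 0, 0, 0],
    [0, 0, 0, 0],
    [0, 0, 0, 0],
    [0, 0, 0, 0],
    [0, 0, 0, 0],
    [0, 0, 0, 0],
    [0, 1, 0, 0],
    [0, 0, 0, 0],
    [0, 0, 0, 0],
  ],
  fingers=3,
)

```text
clock: 66.53
tool_pos: [0.6191, 0.0967, 0.1766]
orientation: [179.9, -0.0, -1.6]
force: [-1.9, -4.0, 5.5]
opening: 0.0153
```

Call:
jog_arm(
  commands=[
    [0, 0, 0, 0],
    [0, 0, 0, 0],
    [0, 0, 0, 0],
    [0, 0, 0, 0],
    [0, 0, 0, 0],
    [0, 0, 10, 0],
    [0, 0, 35, 0],
    [0, 0, 35, 0],
    [0, 0, 40, 0],
    [0, 0, 30, 0],
  ],
  fingers=44,
)

```text
clock: 67.37
tool_pos: [0.6195, 0.0973, 0.3305]
orientation: [-180.0, -0.2, -1.6]
force: [0.7, 0.3, 0.5]
opening: 0.0442
```

Call:
jog_arm(
  commands=[
    [0, 0, 0, 0],
    [0, 0, 5, 0],
    [0, 0, 5, 0],
    [0, 0, 5, 0],
    [0, 0, 5, 0],
    [0, 0, 0, 0],
    [0, 0, 0, 0],
    [0, 0, 0, 0],
    [0, 0, 0, 0],
    [0, 0, 0, 0],
  ],
)

```text
clock: 68.2
tool_pos: [0.619, 0.0974, 0.3457]
orientation: [180.0, 0.0, -1.6]
force: [0.2, 0.5, -0.6]
opening: 0.0441
```

Run:
```python
from det import *
o=get_obs(); print(o['clock'],o['tool_pos'],o['force'],o['opening']); 
for n in('wrist','side','scene'): snap(n,n+'35.png')
big('wrist35',0,0,512,384,'w35.png');big('scene35',0,0,512,384,'c35.png')
```

```text
68.2 [0.61895777 0.09737146 0.34567791] [ 0.1593716   0.48061706 -0.64967593] 0.04408535692361063
```

View pics/w35.png

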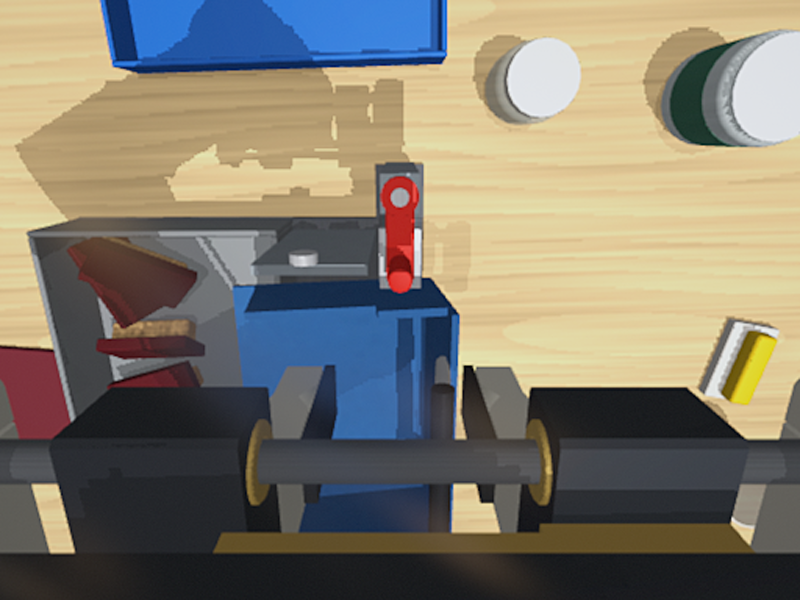

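View pics/c35.png

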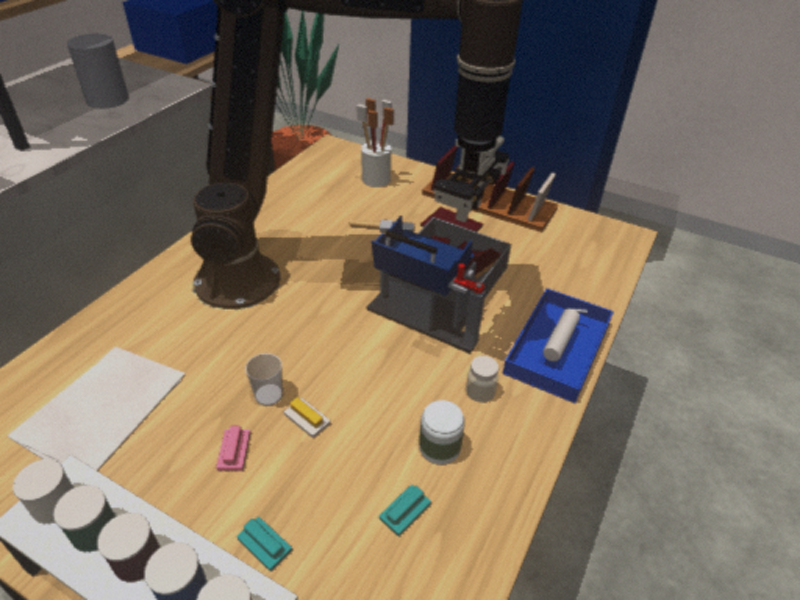

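The skip is upright, the turnbutton lies across the ear, the blocks are in the bin, and the bystanders are at the same pixels as at the start. Handing in.

```bash
python3 -c "
from plant import *
print(close_job())"
```

```text
the job is handed in; nothing more can be done
None
```

The job is done and handed in at about 68 s on the robot's clock, with nothing dropped and no verdict reported back.

**What I did**
- I placed all four worn blocks in the upright skip: two on the floor, one across them and one on top.
- I turned the red turnbutton clear, gripped the bar and tipped the skip to about 1.35 rad (the stop is at 1.4). All four blocks dropped into the bin.
- I eased the skip back along the same arc while holding the bar, at about 0.3 rad/s over the last part. I then turned the turnbutton back across the ear.

**Last checks, all from pictures, since no joint readings were available**
- The four blocks were counted in the bin while the skip was tipped; in the final view the gripper hides part of the bin.
- The skip is empty, with the bar back where it started.
- The turnbutton measured 3–5° off after the first return. I nudged it once more, and it now looks aligned with the ear.
- The yellow block, cup, jar and tin are at their starting pixels. The tile behind the bin looks unmoved.
- The open gripper is clear above everything.

**What failed or disagreed**
- **First grasp:** it closed on nothing, because the fingers end about 30 mm short of the reported TCP. I measured this in the side view and corrected for it from then on.
- **Turnbutton opening:** the first turn stopped at about 84° and needed a second nudge to reach 90°.

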